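# Load a flanged spindle into the run-out cradle

## Robot

A 6-joint arm with a two-finger parallel gripper is mounted at the origin on a cart in front of the work surface, level with it; the furniture and walls round the work are solid. World frame = base frame: x ahead of the robot, y to its left, z up, the work surface at z = 0. Lengths are in m, angles in rad, forces in N, time in s.
With the tool pointing down it reaches from about 0.375 to 0.975 m from the base axis. Payload 3.8 kg.
Tool frame: the origin (TCP) lies between the finger pads; the fingertips stand 8 mm ahead of it and the grasp point (between the pads) lies 11 mm behind it (tcp_to_tips is the distance from the TCP to the fingertips, in m); z points along the fingers, y is the line along which they close (so a half turn about z gives the same grasp; the last joint's range is limited). The gripper opens to 85 mm and grips with 20 to 120 N. Pads are 22 mm wide; open, the fingers measure 114 mm over their backs; the gripper's body (76 mm by 85 mm) begins 54 mm behind the grasp point. The pads swing forward as they close: fully open they stand 13 mm farther back than shut.
Start: joints at [1.281, 0.264, 1.604, -0, 1.274, -0.037], TCP at [0.169, 0.654, 0.239] pointing down, gripper open.
Joint ranges: [-2.63, 2.63], [-0.94, 2.18], [0.31, 2.57], [-1.31, 4.45], [0, 2.66], [-2.55, 2.55]. Speed limits (rad/s): [2.57, 2.57, 3.14, 3.14, 3.14, 3.14].

## Interface

Orientations are given as a rotation vector (axis times angle).
In Python, from workcell import * gives the robot as it stands.
- The arm moves only by the tool move_arm, never from a script. Its argument "series" is one flat list of numbers, 7 for each row, row after row: the finger opening in cm, from 0 to 8.54, then the shift along the tool's x, y, z in cm, then the turn, a rotation vector about the tool's x, y, z in degrees. A call has 1 to 5 rows; each row shifts and turns the commanded pose from where the row before left it, along the tool's axes as they then stand; what a row does not reach is not made up. A row lasts 1/8 s, in which the tool goes at most 62.5 mm and 10.7 degrees, less where a joint would pass 70% of its speed; a pose out of reach is approached as far as the arm can. A call is refused whole if a number of a shift passes 6.25 or a number of a turn 10.7, either way. A call with a gripper value outside its range is refused whole. The fingers move at their own pace and stop on an object; "grip_force" is the grip in N (left out, the last holds). Time passes only in rows, so rows that do not move let the fingers close. It gives the time, the measured TCP pose, the force, the opening and the grip force at its end, in the units of the state.
- read_state(): the state, without advancing time (a new reading comes with each control period).
- read_camera(name): name is "scene" or "side" or "wrist"; returns the picture (384x512x3 uint8, red, green, blue); there is no depth.
- calibration(name): a dict with "camera_matrix" (3x3 intrinsics, pixels), "rvec" (rotation vector, rad) and "tvec" (3), from world to camera coordinates, as OpenCV has them. Camera axes: x right, y down, z forward; pixel columns grow to the right and rows downward; lengths in m; the calibration is good to about 2 mm. A picture is of the moment at which its call begins: read the wrist's pose just before it. calibration takes no time and is no camera call; for the wrist camera it gives the pose at the moment of the call.
- finish_job(): hands the job in; it is judged then, once.
The state is a dict: "time": time; "q": joint angles; "joint_vel": joint speeds; "joint_torque": joint torques, N m; "tool_pos": TCP position; "tcp_rot": TCP orientation; "wrist_force": force on the tool from outside, world axes, zero at the start; "torque": the same for the moment, N m; "width": opening from 0.0 (shut) to 1.0 (fully open); "grip_force": force on a finger pad.
Only numpy, scipy, OpenCV 4.12 (cv2) and the standard library are available. Lean on these libraries where they do the work, as an engineer would, in place of code of your own. Each camera call takes 0.05 s, during which the arm holds its last target. There are 200 camera calls.

## Task

Get the flanged spindle ready for its run-out check: take it from where it stands, lay it on its side in the two V-blocks of the cradle with its flange in the locating slot, and let go of it; set it down, do not let it drop or topple. Then draw the stop pin out from under the raised hold-down arm, so that the arm sinks and its roller rests on the spindle, and lay the pin in the V-notch of the parking rest on the cradle's base. Leave the tool pot and the bench brush alone.

Things in the scene. Friction and masses are not known exactly. Their poses are not given: they have to be found in the camera images.
- spindle: steel spindle 145 mm long, first upright on its flange. Origin: centre of the flange's end face (its underside while it stands); z runs along it to the thin end. Flange 52 mm diameter z 0 to 10, body 30 mm diameter z 10 to 112, thin journal 16 mm diameter z 112 to 145 mm. 0.3 to 0.5 kg, centre of mass at z = 54 mm.
- cradle: cradle on a dark steel plate (x -46 to 118, y -70 to 115, 12 mm thick). Origin: on the bench under the laid spindle's axis, which runs along y at z = 52 mm, flange toward +y, thin end toward -y. Two steel V-blocks (90 degrees, open upward, 60 mm wide in x, tops z = 49) at y 29 to 47 and -48 to -32 mm; nothing between them above the plate. Grey hinge bracket: x 45 to 92, y 22 to 71, top z = 108.
- seat (a point): point of the cradle at (0, 60, 52) mm: where the origin of the seated spindle lies, spindle z along cradle -y; axes as the cradle's. The slot for the 10 mm flange is the 16 mm gap at y 47 to 63 mm, between a V-block and an end plate whose lip leans outward (top z = 47 mm): 3 mm of play either way.
- hold_arm (a joint): hinge of the aluminium hold-down arm, rad, along cradle y at x = 75, z = 76 mm. 0: raised 75 degrees above level, propped on the stop pin; 1.31: level, roller on the seated spindle; with no spindle it sinks to 1.59. With the pin out it swings down slowly by its own weight. The arm is 15 mm wide (y 30 to 46 mm), 75 mm from hinge to roller; raised, its top is at x = 55, z = 158 mm.
- roller (a point): centre of the black rubber roller (18 mm diameter) at the free end of the hold-down arm
- stop_pin: pin along its own y: black ribbed knob (24 mm diameter) from y = -13 to 13 mm, origin in its middle; steel shank (10 mm diameter) from -13 to -90 mm. First it is level in the hinge bracket's bores under the raised arm, axes as the cradle's, origin about (58, 107, 95) mm in the cradle frame. It comes out along cradle +y; after 57 mm the shank is clear.
- bore (a point): outer mouth of the bore (12 mm diameter, along the cradle's y) that holds the stop pin, at (58, 71, 96) mm in the cradle frame
- notch (a point): middle of the parking rest's V-notch, on the axis of a pin lying in it: (102, 96, 53) mm in the cradle frame, axes the cradle's. The rest is a grey block, 32 mm wide in x, y 80 to 112, top z = 56 mm; the notch (20 mm wide, 10 mm deep) runs along y. Parked, the shank lies in it and the knob just beyond the block's +y end (pin origin 31 to 40 mm from the point toward +y).
- post (a point): foot of the tall fixed square post (28 mm) of the bench frame, right of the work at the bench edge: keep the arm and gripper clear of it
- tool_pot: plain aluminium pot, 48 mm across, 76 mm tall, upright, empty; stands near the spindle, sometimes where the spindle might be expected; not part of the job
- brush: flat wooden bench brush, 187 mm long, lying flat near the right edge of the bench; not part of the job
Not all that is in view belongs to the job. There is more than one size of the spindle; the job needs the larger.

How it is judged:
On the way, in this order (a step that is already met when the one before it is completed fails the run):
1. the spindle lies seated in the V-blocks, flange in the slot, let go, the hold-down arm still raised (x of spindle in the frame of seat between -0.004 and 0.004 m and y of spindle in the frame of seat between -0.006 and 0.006 m and z of spindle in the frame of seat between -0.004 and 0.004 m and angle between the z axis of spindle and the y axis of cradle, either way round below 0.05 rad and value of joint hold_arm below 0.15 rad and contact force between the fingers and spindle below 0.1 N), for 0.2 s.
2. the stop pin is out and the hold-down arm rests on the spindle (x of spindle in the frame of seat between -0.004 and 0.004 m and y of spindle in the frame of seat between -0.006 and 0.006 m and z of spindle in the frame of seat between -0.004 and 0.004 m and angle between the z axis of spindle and the y axis of cradle, either way round below 0.05 rad and value of joint hold_arm between 1.23 and 1.39 rad), for 0.2 s.
At the end, for the whole second after the job is handed in: Spindle at rest in both V-blocks, flange in the slot (origin within 4 mm of the seat, 6 mm along, axis within 0.05 rad); arm resting on it (1.23 to 1.39 rad); pin at rest in the V-notch (within 4 mm and 0.08 rad), its knob 16 to 52 mm from the notch's middle toward +y (all of step 2 and x of stop_pin in the frame of notch between -0.004 and 0.004 m and y of stop_pin in the frame of notch between 0.016 and 0.052 m and z of stop_pin in the frame of notch between -0.004 and 0.004 m and angle between the y axis of stop_pin and the y axis of cradle, either way round below 0.08 rad and linear speed of each of spindle, stop_pin below 0.02 m/s); the robot touches nothing.
It fails at once if the spindle drops or topples (moves faster than 0.5 m/s with no finger touching it) (linear speed of spindle above 0.5 m/s and contact force between the fingers and spindle below 0.05 N).
It fails at once if the tool pot is moved by more than 25 mm (distance of tool_pot from where it was at the start of the episode above 0.025 m).
It fails at once if the brush is moved by more than 25 mm (distance of brush from where it was at the start of the episode above 0.025 m).
It also fails if it takes over 58 s, if anything falls off the work surface, if the arm or the gripper's body presses on something with over 40 N, if the wrist force passes 120 N, or if a joint passes its speed limit or range.

## Working session

There is one attempt and no reset: what is moved stays moved. The work goes in short steps, Python scripts to look and compute and a tool call to move; the robot and the scene stay as the last step left them, time stands still between calls to the robot, and variables do not carry over. Pictures are saved under pics/ and viewed, at most 10 in all, crops included, and the job is handed in when it is done.

Besides the shell and the picture viewer there is one more tool, called after "Call:" by a JSON object that holds its "fn" and its "kwargs". move_arm: Moves the arm, as the interface text tells. Its arguments: {"type":"object","properties":{"series":{"type":"array"},"grip_force":{"type":"number"}},"required":["series"]}

```bash
ls; mkdir -p pics
python3 - <<'E'
from workcell import *
import cv2,numpy as np
s=read_state();print(s['time'],s['tool_pos'],s['tcp_rot'],s['width'])
a=read_camera("scene");b=read_camera("side")
cv2.imwrite('pics/a.png',a[:,:,::-1]);cv2.imwrite('pics/b.png',b[:,:,::-1])
for n in("scene","side","wrist"):print(n,calibration(n))
E
```

```text
pics
0.0 [0.16864274 0.65284579 0.23795427] [-0.39600131 -3.11619311  0.0034802 ] 0.99997791236175
scene {'camera_matrix': array([[468.04554242,   0.        , 254.93015815],
       [  0.        , 468.04554242, 191.36112737],
       [  0.        ,   0.        ,   1.        ]]), 'rvec': array([ 1.01416566, -2.14948771,  1.31810885]), 'tvec': array([0.3142396 , 0.32350139, 0.61373043])}
side {'camera_matrix': array([[456.25964829,   0.        , 260.11384572],
       [  0.        , 456.25964829, 190.78456439],
       [  0.        ,   0.        ,   1.        ]]), 'rvec': array([ 2.21322512, -0.03400337,  0.00681269]), 'tvec': array([-0.5612401 ,  0.10507844,  1.12230327])}
wrist {'camera_matrix': array([[336.95237066,   0.        , 252.04930415],
       [  0.        , 336.95237066, 187.228807  ],
       [  0.        ,   0.        ,   1.        ]]), 'rvec': array([-2.2714558 , -1.75651621, -0.28443855]), 'tvec': array([-0.67323135, -0.03908689,  0.37968761])}
```

View pics/a.png

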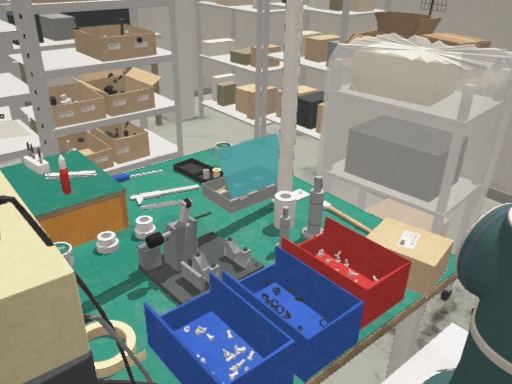

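View pics/b.png

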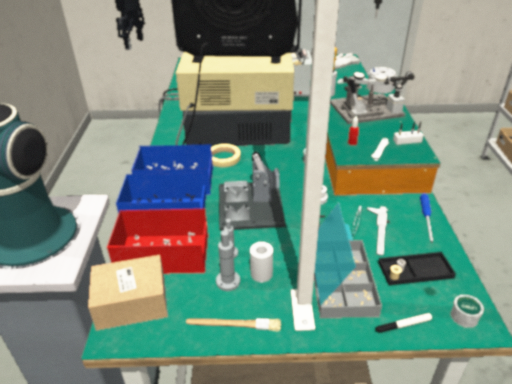

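The side view shows an upright spindle with its flange at about (228,283), the white-grey pot at (262,262) and a thin shape behind the spindle at (227,232). The cradle is at (252,195). In the scene view, the candidates are the tall spindle at (316,210), the pot at (285,210) and a smaller spindle at (286,225). The bright rings at (107,242) and (145,226) aren't spindles. I'll check the choice in one close crop.

```bash
cat > h.py <<'E'
from workcell import *
import cv2,numpy as np
from scipy.spatial.transform import Rotation as R
def cal(n):
    c=calibration(n);return c['camera_matrix'],cv2.Rodrigues(c['rvec'])[0],c['tvec']
def ray(c,p):
    K,Rm,t=c;d=Rm.T@np.linalg.inv(K)@np.array([p[0],p[1],1.]);return -Rm.T@t,d/np.linalg.norm(d)
def onz(c,p,z):
    o,d=ray(c,p);return o+d*(z-o[2])/d[2]
def tri(obs):
    A=np.zeros((3,3));b=np.zeros(3)
    for c,p in obs:
        o,d=ray(c,p);P=np.eye(3)-np.outer(d,d);A+=P;b+=P@o
    X=np.linalg.solve(A,b);return X,[np.linalg.norm((np.eye(3)-np.outer(d,d))@(X-o)) for o,d in(ray(c,p) for c,p in obs)]
def proj(c,X):
    K,Rm,t=c;q=(Rm@np.atleast_2d(X).T).T+t;q=q@K.T;return q[:,:2]/q[:,2:]
E
python3 - <<'E'
from h import *
a=cv2.imread('pics/a.png');b=cv2.imread('pics/b.png')
x=cv2.resize(a[165:315,130:340],None,fx=3.6,fy=3.6,interpolation=cv2.INTER_CUBIC)[:540,:800]
cv2.imwrite('pics/a2.png',x)
y=cv2.resize(b[140:300,180:320],None,fx=3.7,fy=3.7,interpolation=cv2.INTER_CUBIC)
cv2.imwrite('pics/b2.png',y)
for n in('scene','side'):print(n,ray(cal(n),(256,192)))
c=cal('side');print(onz(c,(228,284),0),onz(c,(262,278),0),onz(c,(252,220),.012))
c=cal('scene');print(onz(c,(314,236),0))
E
```

```text
scene (array([-0.09117136,  0.50384397,  0.56382068]), array([ 0.66923834, -0.58112418, -0.46304939]))
side (array([ 0.54401761, -0.85041645,  0.7526176 ]), array([ 0.00814658,  0.79891903, -0.60138342]))
[ 0.48710024 -0.17927072  0.        ] [ 0.56114904 -0.16450676  0.        ] [0.54177123 0.01768284 0.012     ]
[ 0.48420049 -0.16903405  0.        ]
```

View pics/a2.png

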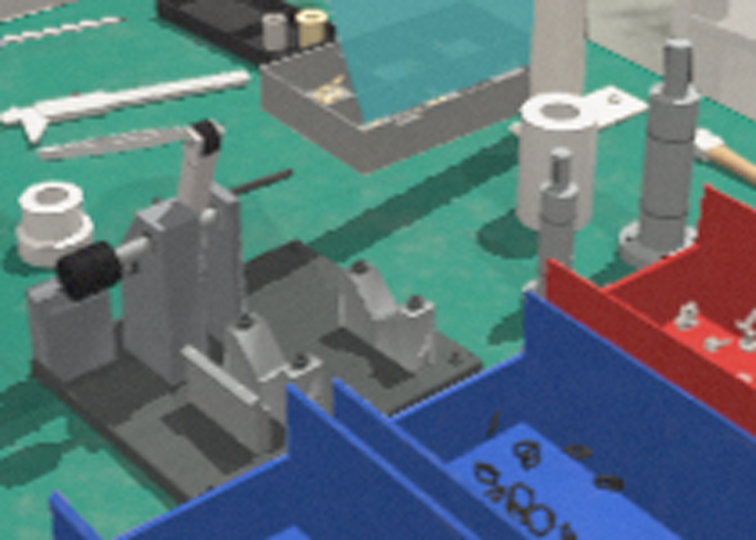

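View pics/b2.png

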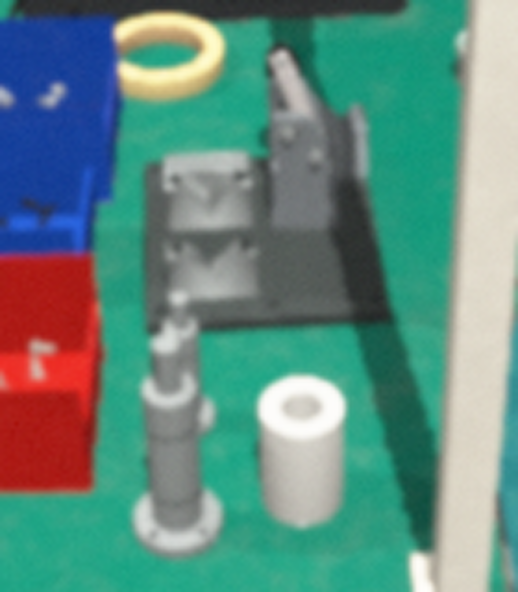

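The crop confirms the choice. The larger spindle is the one with its thin end at about (318,178) in the scene view and (224,232) in the side view. The smaller one stands behind it, at scene (286,225) and side (228,225). The pot is at side (262,262). The cradle is axis-aligned to within a few degrees: plate corners are at side (220,228), (285,226) and (221,185), and the knob is at scene (155,240).

Run:
```python
from h import *
S,D=cal('scene'),cal('side')
f=lambda p:(p[0]/3.6+130-.36,p[1]/3.6+165-.36)
g=lambda p:(p[0]/3.7+180-.36,p[1]/3.7+140-.36)
print('spindle top',tri([(S,f((678,48))),(D,g((163,343)))]))
print('body top',tri([(S,f((674,95))),(D,g((168,390)))]))
print('flange',tri([(S,f((657,247))),(D,g((178,515)))]), onz(D,g((178,518)),.01))
print('pot top',tri([(S,f((559,110))),(D,g((302,408)))]))
print('small top',tri([(S,f((561,155))),(D,g((179,299)))]))
print('knob z.095',onz(S,f((90,270)),.095))
print('roller',tri([(S,f((207,136))),(D,g((280,57)))]))
for p in((148,326),(388,318),(152,165)):print('plate',onz(D,g(p),.012))
print('plate tips scene',onz(S,f((480,365)),.012),onz(S,f((35,365)),.012))
st=read_state();T=R.from_rotvec(st['tcp_rot']).as_matrix();o,d=ray(cal('wrist'),(252,187))
print('wristcam in tool',T.T@(o-st['tool_pos']),T.T@d,'\n',T, st['q'])
```

```text
spindle top (array([ 0.48625259, -0.16862616,  0.1413845 ]), [np.float64(0.001322236739759747), np.float64(0.0013222367397597958)])
body top (array([ 0.48764774, -0.1711016 ,  0.10922388]), [np.float64(0.001717931421014869), np.float64(0.0017179314210149692)])
flange (array([ 0.48764906, -0.16795437,  0.00507544]), [np.float64(0.0014193803321266053), np.float64(0.0014193803321268217)]) [ 0.4869518  -0.17582596  0.01      ]
pot top (array([ 0.56194846, -0.1512771 ,  0.07422269]), [np.float64(0.0021037168728290363), np.float64(0.002103716872829038)])
small top (array([ 0.49024965, -0.0823595 ,  0.09875677]), [np.float64(0.0013583072311159894), np.float64(0.0013583072311160213)])
knob z.095 [0.55759403 0.17870956 0.095     ]
roller (array([0.55452241, 0.10771363, 0.14733973]), [np.float64(0.0014812537911619759), np.float64(0.0014812537911619884)])
plate [ 0.46226422 -0.00863028  0.012     ]
plate [ 0.62131978 -0.00625921  0.012     ]
plate [0.45728431 0.17274633 0.012     ]
plate tips scene [0.45969277 0.00275317 0.012     ] [0.60931762 0.19015355 0.012     ]
wristcam in tool [ 0.08229012 -0.00065882 -0.13331024] [-3.16922976e-01 -2.65689482e-04  9.48451241e-01] 
 [[-9.68225684e-01  2.50077383e-01 -5.72255260e-04]
 [ 2.50078029e-01  9.68223710e-01 -1.95634486e-03]
 [ 6.48335098e-05 -2.03729180e-03 -9.99997923e-01]] [ 1.28110468e+00  2.64674776e-01  1.60524983e+00 -1.09105101e-05
  1.27370635e+00 -3.69276615e-02]
```

Run:
```python
from h import *
S,D=cal('scene'),cal('side')
print('red +x-y',tri([(S,(326,217)),(D,(206,236))]))
print('red +x+y',tri([(S,(282,240)),(D,(206,209))]), onz(S,(282,240),.08))
print('red -x-y',tri([(S,(408,265)),(D,(111,240))]))
print('box back-right top',tri([(S,(451,240)),(D,(164,292))]),tri([(S,(393,203)),(D,(161,257))]))
print('bottom red near right',onz(D,(206,271),0))
print('post',onz(D,(303,318),0))
from h import proj
print(proj(D,[[.487,-.17,.145],[.3,-.1,.08]]))
```

```text
red +x-y (array([ 0.43580224, -0.13084427,  0.09061513]), [np.float64(0.009038328215924332), np.float64(0.00903832821592431)])
red +x+y (array([ 0.43372033, -0.01799761,  0.0784721 ]), [np.float64(0.0013343867390167626), np.float64(0.0013343867390169443)]) [ 0.43041631 -0.01635217  0.08      ]
red -x-y (array([ 0.23626221, -0.12567285,  0.08579101]), [np.float64(0.003871421358054167), np.float64(0.003871421358054169)])
box back-right top (array([ 0.30686464, -0.27869109,  0.06310563]), [np.float64(0.06626525038101769), np.float64(0.06626525038101767)]) (array([ 0.35494354, -0.22627035,  0.12559474]), [np.float64(0.012683932006185753), np.float64(0.0126839320061857)])
bottom red near right [ 0.43688372 -0.13953715  0.        ]
post [ 0.64002513 -0.27375844  0.        ]
[[224.47406846 231.03331327]
 [141.77059326 233.83602696]]
```

Run:
```python
from h import *
S,D=cal('scene'),cal('side')
a=cv2.imread('pics/a.png');b=cv2.imread('pics/b.png')
x=cv2.resize(a[180:310,330:470],None,fx=2.8,fy=2.8);y=cv2.resize(b[200:340,80:240],None,fx=2.5,fy=2.6)
cv2.imwrite('pics/c.png',np.hstack([x,y]))
```

```text
(no output)
```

View pics/c.png

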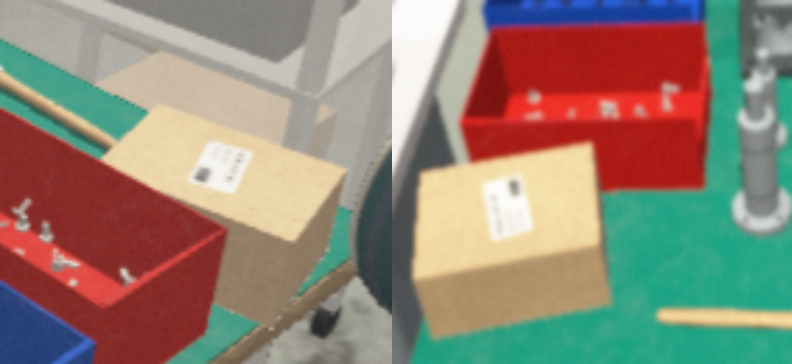

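The box's top corners are at crop (100,158) and (150,105) in the scene half, and (592,145) and (600,245) in the side half. The red bin's top corner is at side crop (706,120).

Run:
```python
from h import *
S,D=cal('scene'),cal('side')
s=lambda u,v:(330+u/2.8,180+v/2.8); d=lambda u,v:(80+(u-392)/2.5,200+v/2.6)
for a,b in(((100,158),(592,145)),((150,105),(600,245)),((293,240),(420,170)),((345,172),(413,277))):print('box',tri([(S,s(*a)),(D,d(*b))]))
print('red -x-y',tri([(S,s(226,232)),(D,d(463,122))]))
print('red +x-y',tri([(S,(326,217)),(D,d(704,120))]),onz(D,d(704,120),.08))
```

```text
box (array([ 0.34748652, -0.16106726,  0.07189764]), [np.float64(0.0002545452126987112), np.float64(0.00025454521269855187)])
box (array([ 0.37085148, -0.25807271,  0.06634466]), [np.float64(0.0036353103747318568), np.float64(0.0036353103747317336)])
box (array([ 0.21086099, -0.18254607,  0.07094898]), [np.float64(0.0009278995963255205), np.float64(0.0009278995963254765)])
box (array([ 0.23270898, -0.28634695,  0.06803985]), [np.float64(0.0008727879413339616), np.float64(0.0008727879413339426)])
red -x-y (array([ 0.23667225, -0.14119125,  0.08181603]), [np.float64(0.000785345674978172), np.float64(0.0007853456749781787)])
red +x-y (array([ 0.43919822, -0.14509317,  0.07979397]), [np.float64(0.0021097442915470944), np.float64(0.0021097442915471673)]) [ 0.44089053 -0.14366029  0.08      ]
```

```bash
cat >> h.py <<'E'
def plan(p1,R1,n,w,start=None):
    """n equal rows (cm,deg) from start (or the measured pose) to p1,R1"""
    if start is None:
        s=read_state();start=(s['tool_pos'],R.from_rotvec(s['tcp_rot']))
    p,r=start;rv=(r.inv()*R1).as_rotvec();st=R.from_rotvec(rv/n);dp=(np.array(p1)-p)/n;out=[]
    for i in range(n):
        row=np.round(np.r_[w,r.inv().apply(dp)*100,np.degrees(rv/n)],2);out.append(row.tolist());r=r*st
    for i in range(0,n,5):print([x for q in out[i:i+5] for x in q])
    return np.array(p1),R1
def ori(x,z):
    x=np.array(x,float);z=np.array(z,float);z/=np.linalg.norm(z);x-=z*(x@z);x/=np.linalg.norm(x);return R.from_matrix(np.c_[x,np.cross(z,x),z])
E
python3 - <<'E'
from h import *
D=cal('side')
for p in((185,140),(290,140),(185,60)):print(onz(D,p,0))
Dn=ori((0,1,0),(0,0,-1))
a=plan((.26,.40,.30),ori((-.85,1,0),(0,0,-1)),5,8.54)
print()
plan((.53,.10,.32),Dn,7,8.54,a)
E
```

```text
[0.32980044 0.43800618 0.        ]
[0.66950367 0.42455815 0.        ]
[ 2.56162770e-01  1.14288075e+00 -1.11022302e-16]
[8.54, -3.03, -4.44, -1.23, -0.02, 0.01, 7.03, 8.54, -3.55, -4.04, -1.23, -0.02, 0.01, 7.03, 8.54, -4.02, -3.57, -1.23, -0.02, 0.01, 7.03, 8.54, -4.43, -3.05, -1.24, -0.02, 0.01, 7.03, 8.54, -4.77, -2.49, -1.24, -0.02, 0.01, 7.03]

[8.54, -5.76, 0.16, -0.29, 0.0, 0.0, 5.77, 8.54, -5.72, 0.74, -0.29, 0.0, 0.0, 5.77, 8.54, -5.61, 1.31, -0.29, 0.0, 0.0, 5.77, 8.54, -5.45, 1.87, -0.29, 0.0, 0.0, 5.77, 8.54, -5.24, 2.41, -0.29, 0.0, 0.0, 5.77]
[8.54, -4.97, 2.92, -0.29, 0.0, 0.0, 5.77, 8.54, -4.65, 3.41, -0.29, 0.0, 0.0, 5.77]
```

Run:
```python
from h import *
Dn=ori((0,1,0),(0,0,-1))
a=plan((.21,.40,.32),ori((-.85,1,0),(0,0,-1)),5,8.54)
print()
plan((.53,.10,.33),Dn,8,8.54,a)
```

```text
[8.54, -2.07, -4.69, -1.63, -0.02, 0.01, 7.03, 8.54, -2.62, -4.41, -1.63, -0.02, 0.01, 7.03, 8.54, -3.14, -4.05, -1.63, -0.02, 0.01, 7.03, 8.54, -3.62, -3.63, -1.63, -0.02, 0.01, 7.03, 8.54, -4.03, -3.16, -1.64, -0.02, 0.01, 7.03]

[8.54, -5.45, 0.62, -0.13, 0.0, 0.0, 5.05, 8.54, -5.37, 1.1, -0.13, 0.0, 0.0, 5.05, 8.54, -5.26, 1.56, -0.13, 0.0, 0.0, 5.05, 8.54, -5.1, 2.02, -0.13, 0.0, 0.0, 5.05, 8.54, -4.9, 2.46, -0.13, 0.0, 0.0, 5.05]
[8.54, -4.66, 2.88, -0.13, 0.0, 0.0, 5.05, 8.54, -4.39, 3.28, -0.13, 0.0, 0.0, 5.05, 8.54, -4.09, 3.65, -0.13, 0.0, 0.0, 5.05]
```

Call:
{"fn": "move_arm", "kwargs": {"series": [8.5,-2.1,-4.7,-1.6,0,0,7,8.5,-2.6,-4.4,-1.6,0,0,7,8.5,-3.1,-4.1,-1.6,0,0,7,8.5,-3.6,-3.6,-1.6,0,0,7,8.5,-4,-3.2,-1.6,0,0,7]}}

```text
time: 0.72
tool_pos: [0.2094, 0.3988, 0.3192]
tcp_rot: [1.32, 2.851, -0.001]
wrist_force: [0.8, -1.0, 0.6]
width: 0.998
grip_force: 0.0
```

Call:
{"fn": "move_arm", "kwargs": {"series": [8.5,-5.5,0.6,-0.1,0,0,5,8.5,-5.4,1.1,-0.1,0,0,5,8.5,-5.3,1.6,-0.1,0,0,5,8.5,-5.1,2,-0.1,0,0,5,8.5,-4.9,2.5,-0.1,0,0,5]}}

```text
time: 1.35
tool_pos: [0.4122, 0.2116, 0.324]
tcp_rot: [-1.905, -2.498, -0.0]
wrist_force: [-0.2, 0.1, -0.4]
width: 0.997
grip_force: 0.0
```

Call:
{"fn": "move_arm", "kwargs": {"series": [8.5,-4.7,2.9,-0.1,0,0,5,8.5,-4.4,3.3,-0.1,0,0,5,8.5,-4.1,3.7,-0.1,0,0,5,8.5,0,0,0,0,0,0,8.5,0,0,0,0,0,0]}}

```text
time: 1.98
tool_pos: [0.5326, 0.1011, 0.3266]
tcp_rot: [-2.211, -2.23, 0.002]
wrist_force: [-0.1, -0.5, 0.9]
width: 0.995
grip_force: 0.0
```

Run:
```python
from h import *
s=read_state();print(s['time'],s['tool_pos'],R.from_rotvec(s['tcp_rot']).as_matrix(),s['q'],s['wrist_force'])
w=read_camera('wrist');import pickle;pickle.dump((cal('wrist'),w),open('w1.pkl','wb'))
cv2.imwrite('pics/w1.png',cv2.resize(w[:,:,::-1],None,fx=1.56,fy=1.56,interpolation=cv2.INTER_CUBIC))
```

```text
1.975 [0.53264249 0.10107505 0.32655913] [[-8.65954702e-03  9.99960852e-01 -1.81820511e-03]
 [ 9.99962459e-01  8.66008538e-03  2.88433523e-04]
 [ 3.04168043e-04 -1.81563915e-03 -9.99998305e-01]] [ 1.41247502e-01 -3.04994436e-02  1.77153325e+00  5.49302413e-04
  1.40231837e+00  1.32494985e-01] [-0.11741425 -0.48993836  0.86477183]
```

View pics/w1.png

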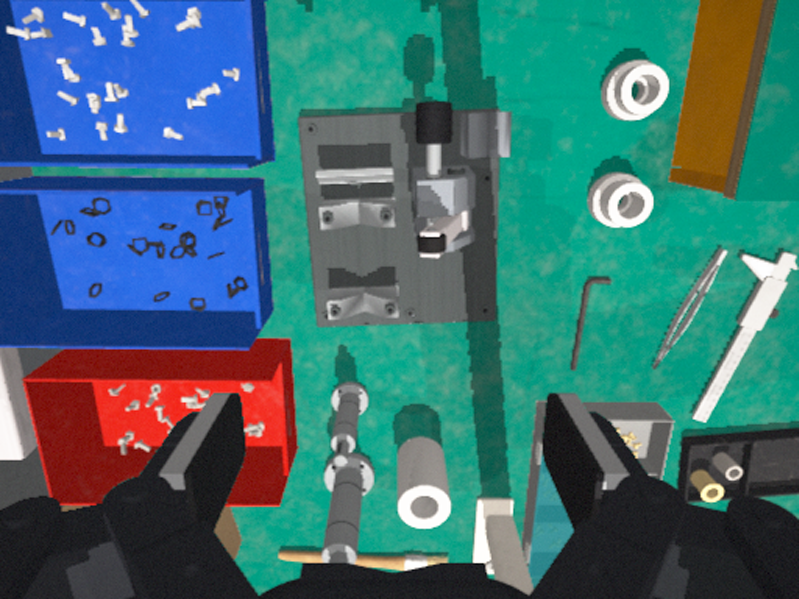

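The wrist view shows the plate with corners at (300,110), (317,325) and (496,322). The V-block screws are at (328,215), (388,215), (333,310) and (389,308), the knob is at (434,120), and the parking rest is at (485,135). The spindle's flange is at (350,475), and the pot and the smaller spindle are well apart from it.

Run:
```python
from h import *
import pickle
W,w=pickle.load(open('w1.pkl','rb'));S=cal('scene')
k=1.56;p=lambda u,v:((u+.5)/k-.5,(v+.5)/k-.5)
f=lambda u,v:(u/3.6+130-.36,v/3.6+165-.36)
for n,u,v in(('TL',300,110),('BL',317,325),('BR',496,322)):print(n,onz(W,p(u,v),.012))
sc=[((328,215),(302,362)),((388,215),(245,322)),((333,310),(415,302)),((389,308),(360,268))]
for a,b in sc:print('screw',onz(W,p(*a),.05),tri([(W,p(*a)),(S,f(*b))]))
print('knob',tri([(W,p(434,121)),(S,f(90,270))]))
# sub-pixel dark screw centres
g=cv2.cvtColor(w,cv2.COLOR_RGB2GRAY).astype(float)
for a,_ in sc:
    x,y=np.round(p(*a)).astype(int);q=g[y-5:y+6,x-5:x+6];m=np.clip(np.percentile(q,35)-q,0,None);yy,xx=np.mgrid[-5:6,-5:6]
    c=(x+(m*xx).sum()/m.sum(),y+(m*yy).sum()/m.sum());print('sub',c,p(*a),onz(W,c,.051))
# knob mask
hsv=cv2.cvtColor(w,cv2.COLOR_RGB2HSV);m=(g[60:100,260:300]<60).astype(np.uint8)
print(cv2.boundingRect(m))
```

```text
TL [0.45504057 0.18725943 0.012     ]
BL [0.46162133 0.00077908 0.012     ]
BR [0.62572038 0.00514655 0.012     ]
screw [0.47968511 0.10921622 0.05      ] (array([0.47916031, 0.10808124, 0.05084081]), [np.float64(0.001399626114216498), np.float64(0.001399626114216445)])
screw [0.52674229 0.10960404 0.05      ] (array([0.52659564, 0.10930658, 0.05008044]), [np.float64(0.00034031394468834444), np.float64(0.000340313944688219)])
screw [0.48134172 0.02977401 0.05      ] (array([0.48172686, 0.03097861, 0.05339278]), [np.float64(6.206558107117121e-05), np.float64(6.206558107124115e-05)])
screw [0.5279358  0.03194406 0.05      ] (array([0.52789774, 0.0324184 , 0.05163111]), [np.float64(0.00012812743357709018), np.float64(0.00012812743357696295)])
knob (array([0.55696509, 0.179723  , 0.09568064]), [np.float64(0.0006245682205633774), np.float64(0.0006245682205634136)])
sub (np.float64(209.5702775290958), np.float64(138.94538943598926)) (210.07692307692307, 137.64102564102564) [0.47914066 0.10778818 0.051     ]
sub (np.float64(247.3014705882353), np.float64(137.49632352941177)) (248.53846153846152, 137.64102564102564) [0.52524273 0.1099475  0.051     ]
sub (np.float64(212.89359267734554), np.float64(199.48741418764303)) (213.28205128205127, 198.53846153846152) [0.48092192 0.02883064 0.051     ]
sub (np.float64(249.66172839506171), np.float64(196.86296296296297)) (249.17948717948718, 197.25641025641025) [0.52856398 0.03285884 0.051     ]
(6, 5, 25, 28)
```

Run:
```python
from h import *
import pickle
W,w=pickle.load(open('w1.pkl','rb'))
k=1.56;p=lambda u,v:((u+.5)/k-.5,(v+.5)/k-.5)
print('flange',onz(W,p(350,477),.01))
ps=np.radians(10);al=np.radians(44);f=np.array([np.cos(ps),np.sin(ps),0]);Z=np.array([0,0,1.])
z=np.cos(al)*f-np.sin(al)*Z;Rp=ori(-np.sin(al)*f-np.cos(al)*Z,z)
g=np.array([.487,-.170,.077]);T=g+.011*z
a=plan(T-.05*f+.13*Z,Rp,12,6)
print(a[0],T);plan(T,Rp,4,6,a)
```

```text
flange [ 0.48869382 -0.16727981  0.01      ]
[6.0, -2.32, -0.74, 1.06, -3.31, -2.81, -7.79, 6.0, -2.14, -1.11, 1.12, -3.31, -2.81, -7.79, 6.0, -1.91, -1.45, 1.14, -3.31, -2.81, -7.79, 6.0, -1.63, -1.76, 1.14, -3.31, -2.81, -7.79, 6.0, -1.32, -2.02, 1.1, -3.31, -2.81, -7.79]
[6.0, -0.98, -2.24, 1.03, -3.31, -2.81, -7.79, 6.0, -0.61, -2.41, 0.94, -3.31, -2.81, -7.79, 6.0, -0.23, -2.52, 0.82, -3.31, -2.81, -7.79, 6.0, 0.15, -2.57, 0.67, -3.31, -2.81, -7.79, 6.0, 0.53, -2.55, 0.51, -3.31, -2.81, -7.79]
[6.0, 0.89, -2.48, 0.33, -3.31, -2.81, -7.79, 6.0, 1.23, -2.35, 0.13, -3.31, -2.81, -7.79]
[ 0.44555214 -0.17730838  0.19935876] [ 0.49479253 -0.16862597  0.06935876]
[6.0, 1.47, -0.0, 3.16, 0.0, 0.0, 0.0, 6.0, 1.47, -0.0, 3.16, 0.0, 0.0, 0.0, 6.0, 1.47, -0.0, 3.16, 0.0, 0.0, 0.0, 6.0, 1.47, -0.0, 3.16, 0.0, 0.0, 0.0]
```

Call:
{"fn": "move_arm", "kwargs": {"series": [6,-2.3,-0.7,1.1,-3.3,-2.8,-7.8,6,-2.1,-1.1,1.1,-3.3,-2.8,-7.8,6,-1.9,-1.5,1.1,-3.3,-2.8,-7.8,6,-1.6,-1.8,1.1,-3.3,-2.8,-7.8,6,-1.3,-2,1.1,-3.3,-2.8,-7.8]}}

```text
time: 2.65
tool_pos: [0.4955, -0.013, 0.2744]
tcp_rot: [1.161, 2.514, 0.046]
wrist_force: [0.2, -0.7, 0.2]
width: 0.701
grip_force: 0.0
```

Call:
{"fn": "move_arm", "kwargs": {"series": [6,-1,-2.2,1,-3.3,-2.8,-7.8,6,-0.6,-2.4,0.9,-3.3,-2.8,-7.8,6,-0.2,-2.5,0.8,-3.3,-2.8,-7.8,6,0.2,-2.6,0.7,-3.3,-2.8,-7.8,6,0.5,-2.6,0.5,-3.3,-2.8,-7.8]}}

```text
time: 3.28
tool_pos: [0.4635, -0.102, 0.2293]
tcp_rot: [0.354, 2.495, 0.09]
wrist_force: [-0.4, 0.8, -0.2]
width: 0.699
grip_force: 0.0
```

Call:
{"fn": "move_arm", "kwargs": {"series": [6,0.9,-2.5,0.3,-3.3,-2.8,-7.8,6,1.2,-2.4,0.1,-3.3,-2.8,-7.8,6,0,0,0,0,0,0]}}

```text
time: 3.65
tool_pos: [0.4481, -0.1224, 0.2165]
tcp_rot: [0.107, 2.46, 0.094]
wrist_force: [0.5, -0.5, 1.3]
width: 0.703
grip_force: 0.0
```

```bash
cat > pk.py <<'E'
from h import *
ps=np.radians(10);al=np.radians(44);f=np.array([np.cos(ps),np.sin(ps),0]);Z=np.array([0,0,1.])
z=np.cos(al)*f-np.sin(al)*Z;Rp=ori(-np.sin(al)*f-np.cos(al)*Z,z)
g=np.array([.488,-.1685,.077]);T=g+.011*z
E
python3 - <<'E'
from pk import *
import pickle
s=read_state();print(s['time'],s['tool_pos'],R.from_rotvec(s['tcp_rot']).as_matrix().round(3),s['q'].round(2) if hasattr(s['q'],'round') else s['q'],s['wrist_force'])
print(np.degrees((R.from_rotvec(s['tcp_rot']).inv()*Rp).as_rotvec()))
plan(T,Rp,4,6)
w=read_camera('wrist');b=read_camera('scene');W=cal('wrist');pickle.dump((W,w),open('w2.pkl','wb'))
print(proj(W,[[.488,-.1685,.112],[.488,-.1685,.01],[.488,-.1685,.145]]))
cv2.imwrite('pics/w2.png',np.hstack([w,b])[:,:,::-1][:, :, :].copy() if 0 else cv2.resize(np.hstack([w,b[80:,:][:304].repeat(1,0) if 0 else b])[:,:,::-1],(800,300),interpolation=cv2.INTER_AREA))
E
```

```text
3.65 [ 0.44808395 -0.12238019  0.21648271] [[-0.776  0.053  0.629]
 [ 0.101  0.994  0.041]
 [-0.623  0.095 -0.776]] [-0.62 -0.52  2.48  0.64  0.73 -2.49] [ 0.4636753  -0.49522741  1.29485791]
[ -4.76871571  -6.60126091 -13.29503897]
[6.0, 1.25, -1.4, 3.56, -1.19, -1.65, -3.32, 6.0, 1.44, -1.39, 3.49, -1.19, -1.65, -3.32, 6.0, 1.62, -1.38, 3.42, -1.19, -1.65, -3.32, 6.0, 1.79, -1.35, 3.34, -1.19, -1.65, -3.32]
[[178.36901875 150.05300399]
 [180.9774276   60.11950396]
 [177.25306438 188.52921217]]
```

View pics/w2.png

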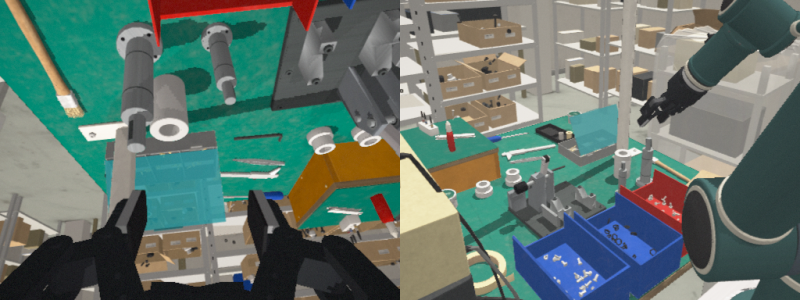

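The scene half shows the gripper over the red bin. The wrist half shows the spindle at (135,40), with clear space round it. q6 is near its limit, so I'll fit the arm's kinematics to choose reachable poses.

```bash
cat > ik.py <<'E'
from pk import *
from scipy.optimize import least_squares
lo=np.array([-2.63,-.94,.31,-1.31,0.02,-2.55])+.03;hi=np.array([2.63,2.18,2.57,4.45,2.66,2.55])-.03
E=lambda a,t:R.from_euler(a,t)
def fk(q,P):
    L1,L2,h,d=P;t=E('z',q[0])*E('y',q[1]+q[2])*E('z',q[3])*E('y',q[4])*E('z',q[5]+np.pi/2)
    w=E('z',q[0]).apply([L1*np.sin(q[1])+L2*np.sin(q[1]+q[2]),0,h+L1*np.cos(q[1])+L2*np.cos(q[1]+q[2])])
    return w+d*t.apply([0,0,1]),t
P=np.array([.510,.568,.1,.187])
try:P=np.load('P.npy')
except Exception:pass
def ik(p,r,q0=None):
    best=None
    for s in ([q0] if q0 is not None else [np.array([np.arctan2(p[1],p[0]),a,2.,b,1.,c]) for a in(-.3,.3) for b in(-.8,0,.8) for c in(-1.8,0,1.8)]):
        def e(q):
            pp,rr=fk(q,P);return np.r_[(pp-p)*5,(rr.inv()*r).as_rotvec()]
        o=least_squares(e,np.clip(s,lo,hi),bounds=(lo,hi))
        if best is None or o.cost<best.cost:best=o
    return best.x,best.cost
E
python3 - <<'E'
from ik import *
s=read_state()
obs=[([1.28110468,.264674776,1.60524983,0,1.27370635,-.0369276615],[.16864,.65285,.23795]),
([.141247502,-.0304994436,1.77153325,.00054930,1.40231837,.132494985],[.53264,.10107,.32656]),(s['q'],s['tool_pos'])]
o=least_squares(lambda P:np.concatenate([fk(np.array(q),P)[0]-x for q,x in obs]),P)
print(o.x,o.fun*1000);np.save('P.npy',o.x)
import ik;ik.P=o.x
print('rot err deg',np.degrees((fk(np.array(s['q']),o.x)[1].inv()*R.from_rotvec(s['tcp_rot'])).magnitude()))
yaw=.03;c=E('z',yaw);O=np.array([.504,.0712,0])
for al in(30,38,44):
  a=np.radians(al)
  for ps in(-40,-25,-10,0):
    f=np.array([np.cos(np.radians(ps)),np.sin(np.radians(ps)),0]);z=np.cos(a)*f-np.sin(a)*Z
    for sg in(1,-1):
      x=(-np.sin(a)*f-np.cos(a)*Z)*sg
      q,co=ik.ik(g+.011*z,ori(x,z))
      print('pick',al,ps,sg,q.round(2),'%.1e'%co)
  for sg in(1,-1):
    z=np.array([0,np.sin(a),-np.cos(a)]);x=np.array([0,np.cos(a),np.sin(a)])*sg
    q,co=ik.ik(O+c.apply([0,-.017,.052]+.011*z),c*ori(x,z));print('place',al,sg,q.round(2),'%.1e'%co)
E
```

```text
[0.54878415 0.56106127 0.26011056 0.3892939 ] [ 25.29593886  -2.22638466  -2.79598362  -2.47204361 -25.47015597
  -2.26673688  -1.43361873  -5.37200794   5.06271961]
rot err deg 2.3440581462193253e-14
pick 30 -40 1 [0.21 0.27 2.54 4.42 0.9  1.12] 3.8e-02
pick 30 -40 -1 [ 0.21  0.27  2.54  4.42  0.9  -2.02] 3.8e-02
pick 30 -25 1 [-0.13 -0.03  2.54  4.42  0.3   0.55] 7.1e-02
pick 30 -25 -1 [-0.31 -0.13  2.54 -0.86  0.06  2.52] 7.5e-02
pick 30 -10 1 [-0.77  0.03  2.54  1.66  0.61  2.52] 5.9e-02
pick 30 -10 -1 [-0.75  0.01  2.54  1.64  0.58 -0.57] 5.8e-02
pick 30 0 1 [-0.91  0.16  2.54  1.65  0.85  2.25] 2.9e-02
pick 30 0 -1 [-0.91  0.16  2.54  1.65  0.85 -0.9 ] 2.9e-02
place 30 1 [-0.26  0.27  2.12  0.6   1.01 -0.68] 2.7e-31
place 30 -1 [-0.26  0.27  2.12  0.6   1.01  2.46] 1.2e-25
pick 38 -40 1 [ 0.02 -0.09  2.53 -1.28  0.51  0.28] 2.3e-02
pick 38 -40 -1 [ 0.23  0.04  2.49 -1.28  0.78 -2.52] 4.4e-02
pick 38 -25 1 [-0.18 -0.12  2.54 -1.28  0.21 -0.09] 3.3e-02
pick 38 -25 -1 [-0.28 -0.13  2.54 -0.84  0.11  2.52] 3.5e-02
pick 38 -10 1 [-0.39 -0.14  2.54  0.8   0.12 -2.52] 3.7e-02
pick 38 
[... 179 characters left out ...]
1 [-0.34  0.33  2.11  0.7   1.09 -0.82] 2.1e-31
place 38 -1 [-0.34  0.33  2.11  0.7   1.09  2.32] 5.0e-29
pick 44 -40 1 [-0.02 -0.09  2.54 -1.28  0.46  0.24] 7.1e-03
pick 44 -40 -1 [-0.27 -0.16  2.54 -0.65  0.18  2.52] 3.0e-02
pick 44 -25 1 [-0.2  -0.12  2.54 -1.15  0.19 -0.24] 1.4e-02
pick 44 -25 -1 [-0.26 -0.13  2.54 -0.82  0.13  2.52] 1.5e-02
pick 44 -10 1 [-0.4  -0.14  2.54  0.78  0.15 -2.52] 1.6e-02
pick 44 -10 -1 [-0.52 -0.1   2.54  1.29  0.27  0.01] 1.2e-02
pick 44 0 1 [-0.74  0.02  2.54  1.55  0.58  2.52] 8.7e-03
pick 44 0 -1 [-0.68 -0.05  2.54  1.43  0.49 -0.4 ] 5.4e-03
place 44 1 [-0.39  0.39  2.09  0.76  1.16 -0.91] 2.1e-31
place 44 -1 [-0.39  0.39  2.09  0.76  1.16  2.23] 5.5e-29
```

```bash
rm -f P.npy; sed -i 's/L1,L2,h,d=P/L1,L2,h,d,b=P/; s/(q\[1\]+q\[2\]),0,h/(q[1]+q[2]),b,h/; s/P=np.array(.*/P=np.array([.51,.568,.1,.187,.025])/' ik.py
cat > scan.py <<'E'
import ik
from ik import *
yaw=.03;c=E('z',yaw);O=np.array([.504,.0712,0])
for al in(35,44,52,60):
  a=np.radians(al)
  for sg in(1,-1):
    for ps in(-80,-60,-40,-20,0,20,40):
      f=np.array([np.cos(np.radians(ps)),np.sin(np.radians(ps)),0]);z=np.cos(a)*f-np.sin(a)*Z
      x=(-np.sin(a)*f-np.cos(a)*Z)*sg
      q,co=ik.ik(g+.011*z,ori(x,z))
      if co<1e-6:print('pick',al,sg,ps,q.round(2))
    z=np.array([0,np.sin(a),-np.cos(a)]);x=np.array([0,np.cos(a),np.sin(a)])*sg
    q,co=ik.ik(O+c.apply([0,-.017,.052]+.011*z),c*ori(x,z));print('place',al,sg,q.round(2),'%.1e'%co)
E
python3 - <<'E'
from ik import *
import ik
s=read_state()
obs=[([1.28110468,.264674776,1.60524983,0,1.27370635,-.0369276615],[.16864,.65285,.23795]),
([.141247502,-.0304994436,1.77153325,.00054930,1.40231837,.132494985],[.53264,.10107,.32656]),(s['q'],s['tool_pos'])]
o=least_squares(lambda P:np.concatenate([fk(np.array(q),P)[0]-x for q,x in obs]),P)
print(o.x,o.fun*1000);np.save('P.npy',o.x)
import subprocess;print(subprocess.run(['python3','scan.py'],capture_output=True,text=True).stdout)
E
```

```text
[0.51201275 0.56579249 0.25015045 0.33954699 0.02491135] [-0.00474962  0.10120966  0.10555376 -0.16201327 -0.00695609 -0.03586205
  0.02994702 -0.08168666 -0.06969232]
```

```bash
python3 scan.py 2>&1 | tail -40
```

```text
Traceback (most recent call last):
  File "scan.py", line 10, in <module>
    q,co=ik.ik(g+.011*z,ori(x,z))
         ^^^^^
AttributeError: 'function' object has no attribute 'ik'
```

```bash
sed -i 's/^import ik$//; s/ik\.ik(/ik(/' scan.py; time python3 scan.py 2>&1 | tail -60
```

```text
pick 35 1 -80 [ 0.16  0.29  2.28 -1.22  1.06  0.9 ]
pick 35 1 20 [-0.91  0.14  2.49  1.49  0.9   2.22]
pick 35 1 40 [-0.94  0.27  2.3   1.16  1.1   2.22]
place 35 1 [-0.3   0.29  2.11  0.67  1.07 -0.76] 5.6e-32
pick 35 -1 -80 [ 0.16  0.29  2.28 -1.22  1.06 -2.24]
pick 35 -1 20 [-0.91  0.14  2.49  1.49  0.9  -0.93]
pick 35 -1 40 [-0.94  0.27  2.3   1.16  1.1  -0.93]
place 35 -1 [-0.3   0.29  2.11  0.67  1.07  2.38] 6.6e-27
pick 44 1 -80 [ 0.09  0.2   2.28 -1.09  0.94  0.71]
pick 44 1 20 [-0.82  0.06  2.45  1.3   0.76  2.49]
pick 44 1 40 [-0.86  0.19  2.29  1.04  0.98  2.4 ]
place 44 1 [-0.37  0.37  2.09  0.77  1.17 -0.89] 4.5e-31
pick 44 -1 -80 [ 0.09  0.2   2.28 -1.09  0.94 -2.43]
pick 44 -1 20 [-0.82  0.06  2.45  1.3   0.76 -0.66]
pick 44 -1 40 [-0.86  0.19  2.29  1.04  0.98 -0.75]
place 44 -1 [-0.37  0.37  2.09  0.77  1.17  2.25] 1.1e-30
pick 52 1 -80 [ 0.01  0.15  2.26 -0.93  0.86  0.51]
pick 52 1 -60 [-0.05  0.03  2.4  -1.09  0.62  0.32]
pick 52 1 -40 [-0.19 -0.08  2.5  -1.2   0.33  0.02]
pick 52 1 -20 [-0.4  -0.12  2.54  0.46  0.07 -2.07]
place 52 1 [-0.43  0.44  2.07  0.83  1.2
[... 155 characters left out ...]
1.06  0.67 -0.37]
pick 52 -1 40 [-0.79  0.14  2.28  0.9   0.9  -0.56]
place 52 -1 [-0.43  0.44  2.07  0.83  1.27  2.15] 7.8e-30
pick 60 1 -80 [-0.07  0.11  2.24 -0.74  0.8   0.29]
pick 60 1 -60 [-0.13  0.01  2.35 -0.79  0.6  -0.03]
pick 60 1 -40 [-0.24 -0.07  2.42 -0.64  0.38 -0.56]
pick 60 1 -20 [-0.4  -0.1   2.45  0.09  0.27 -1.7 ]
place 60 1 [-0.47  0.53  2.05  0.89  1.37 -1.07] 5.3e-31
pick 60 -1 -20 [-0.4  -0.1   2.45  0.09  0.27  1.45]
pick 60 -1 0 [-0.55 -0.07  2.43  0.7   0.42  0.43]
pick 60 -1 20 [-0.65  0.    2.35  0.79  0.64 -0.04]
pick 60 -1 40 [-0.7   0.1   2.25  0.73  0.84 -0.34]
place 60 -1 [-0.47  0.53  2.05  0.89  1.37  2.08] 8.2e-31
real	0m9.899s
user	0m10.437s
sys	0m0.040s
```

```bash
cat >> ik.py <<'E'
def jplan(q1,n,w,q0=None):
    """rows along a joint-space line, as tool shifts (cm) and turns (deg)"""
    q0=np.array(read_state()['q'] if q0 is None else q0);out=[];zm=9;mx=np.zeros(3)
    p,r=fk(q0,P)
    for i in range(1,n+1):
        p2,r2=fk(q0+(q1-q0)*i/n,P);a=r.inv().apply(p2-p)*100;t=np.degrees((r.inv()*r2).as_rotvec())
        out.append(np.round(np.r_[w,a,t],1).tolist());p,r=p2,r2;zm=min(zm,p[2]);mx=np.maximum(mx,[abs(a).max(),abs(t).max(),np.linalg.norm(t)])
    for i in range(0,n,5):print([x for q in out[i:i+5] for x in q])
    print('lowest z',zm.round(3),'max',mx.round(1),'end',p.round(3),'maxstep rad/row',np.abs((q1-q0)/n).max());return q1
E
cat > pk.py <<'E'
from h import *
ps=np.radians(38);al=np.radians(40);f=np.array([np.cos(ps),np.sin(ps),0]);Z=np.array([0,0,1.])
z=np.cos(al)*f-np.sin(al)*Z;Rp=ori(-np.sin(al)*f-np.cos(al)*Z,z)
g=np.array([.488,-.1685,.077]);T=g+.011*z
E
python3 - <<'E'
from ik import *
q,c=ik(T,Rp,[-.9,.23,2.35,1.1,1,2.3]);print('pick',q.round(2),c)
pre=T-.05*f+.13*Z
qp,c=ik(pre,Rp,q);print('pre',qp.round(2),c)
qn=np.array(read_state()['q']);print(qn)
jplan(qp,28,6)
E
```

```text
pick [-0.9   0.21  2.32  1.13  1.01  2.32] 2.9242357310603596e-30
pre [-1.02 -0.03  2.26  0.95  1.24  2.52] 0.0003448256253794286
[-0.6157995  -0.51642554  2.47557068  0.64071702  0.72624148 -2.48992899]
[6.0, 0.2, -0.2, 0.2, -0.7, 0.8, 11.6, 6.0, 0.1, -0.2, 0.2, -0.6, 0.8, 11.6, 6.0, 0.1, -0.2, 0.2, -0.5, 0.9, 11.6, 6.0, 0.0, -0.2, 0.2, -0.3, 1.0, 11.6, 6.0, -0.1, -0.2, 0.1, -0.2, 1.0, 11.6]
[6.0, -0.1, -0.2, 0.1, -0.0, 1.0, 11.6, 6.0, -0.2, -0.2, 0.1, 0.1, 1.0, 11.6, 6.0, -0.2, -0.1, 0.1, 0.3, 1.0, 11.6, 6.0, -0.2, -0.1, 0.1, 0.4, 0.9, 11.6, 6.0, -0.2, 0.0, 0.1, 0.5, 0.9, 11.6]
[6.0, -0.2, 0.1, 0.1, 0.6, 0.8, 11.6, 6.0, -0.2, 0.1, 0.0, 0.7, 0.7, 11.6, 6.0, -0.2, 0.2, 0.0, 0.8, 0.6, 11.6, 6.0, -0.1, 0.2, 0.0, 0.9, 0.4, 11.6, 6.0, -0.1, 0.2, -0.0, 1.0, 0.3, 11.6]
[6.0, 0.0, 0.3, -0.0, 1.0, 0.2, 11.6, 6.0, 0.1, 0.3, -0.0, 1.0, 0.0, 11.6, 6.0, 0.1, 0.2, -0.1, 1.0, -0.2, 11.6, 6.0, 0.2, 0.2, -0.1, 1.0, -0.3, 11.6, 6.0, 0.2, 0.2, -0.1, 1.0, -0.5, 11.5]
[6.0, 0.3, 0.1, -0.1, 0.9, -0.6, 11.5, 6.0, 0.3, 0.0, -0.1, 0.8, -0.7, 11.5, 6.0, 0.3, -0.0, -0.2, 0.7, -0.9, 11.5, 6.0, 0.3, -0.1, -0.2, 0.6, -1.0, 11.5, 6.0, 0.3, -0.2, -0.2, 0.4, -1.1, 11.5]
[6.0, 0.3, -0.2, -0.2, 0.2, -1.1, 11.5, 6.0, 0.2, -0.3, -0.2, 0.1, -1.2, 11.4, 6.0, 0.2, -0.3, -0.3, -0.1, -1.2, 11.4]
lowest z 0.192 max [ 0.3 11.6 11.7] end [ 0.455 -0.195  0.199] maxstep rad/row 0.178926035409368
```

Run:
```python
from ik import *
qe=np.array([-.98,-.15,2.3,1.1,1.1,2.25]);print(fk(qe,P)[0])
jplan(qe,26,6)
```

```text
[ 0.49574677 -0.21026015  0.24754672]
[6.0, -0.1, -0.2, 0.1, -0.7, 0.3, 12.0, 6.0, -0.1, -0.2, 0.1, -0.6, 0.4, 12.0, 6.0, -0.2, -0.1, 0.1, -0.6, 0.5, 12.0, 6.0, -0.2, -0.1, 0.1, -0.5, 0.5, 12.0, 6.0, -0.2, -0.0, 0.1, -0.4, 0.6, 12.0]
[6.0, -0.2, 0.0, 0.1, -0.3, 0.7, 12.0, 6.0, -0.3, 0.1, 0.1, -0.2, 0.7, 12.0, 6.0, -0.2, 0.2, 0.0, -0.1, 0.8, 12.0, 6.0, -0.2, 0.2, 0.0, -0.0, 0.8, 12.0, 6.0, -0.2, 0.3, 0.0, 0.1, 0.8, 11.9]
[6.0, -0.1, 0.3, 0.0, 0.2, 0.8, 11.9, 6.0, -0.0, 0.4, -0.0, 0.3, 0.8, 11.9, 6.0, 0.0, 0.4, -0.0, 0.4, 0.7, 11.9, 6.0, 0.1, 0.4, -0.0, 0.5, 0.7, 11.9, 6.0, 0.2, 0.4, -0.0, 0.6, 0.6, 11.9]
[6.0, 0.3, 0.3, -0.1, 0.7, 0.5, 11.9, 6.0, 0.4, 0.3, -0.1, 0.8, 0.4, 11.9, 6.0, 0.4, 0.2, -0.1, 0.9, 0.3, 11.9, 6.0, 0.5, 0.1, -0.1, 0.9, 0.1, 11.8, 6.0, 0.5, 0.0, -0.1, 0.9, -0.0, 11.8]
[6.0, 0.5, -0.1, -0.1, 0.9, -0.2, 11.8, 6.0, 0.5, -0.2, -0.1, 0.9, -0.3, 11.8, 6.0, 0.5, -0.3, -0.2, 0.9, -0.5, 11.8, 6.0, 0.4, -0.4, -0.2, 0.8, -0.6, 11.8, 6.0, 0.4, -0.5, -0.2, 0.7, -0.8, 11.7]
[6.0, 0.3, -0.6, -0.2, 0.6, -0.9, 11.7]
lowest z 0.216 max [ 0.6 12.  12. ] end [ 0.496 -0.21   0.248] maxstep rad/row 0.18230496121008863
```

Call:
{"fn": "move_arm", "kwargs": {"series": [6,0,0,0,0,0,10.6,6,0,0,0,0,0,10.6,6,0,0,0,0,0,10.6,6,0,0,0,0,0,10.6,6,0,0,0,0,0,10.6]}}

```text
time: 4.38
tool_pos: [0.45, -0.1216, 0.2184]
tcp_rot: [1.226, 2.207, 0.487]
wrist_force: [0.4, -0.1, -0.1]
width: 0.706
grip_force: 0.0
```

Call:
{"fn": "move_arm", "kwargs": {"series": [6,0,0,0,0,0,10.6,6,0,0,0,0,0,10.6,6,0,0,0,0,0,10.6,6,0,0,0,0,0,10.6,6,0,0,0,0,0,10.6]}}

```text
time: 5.0
tool_pos: [0.45, -0.1216, 0.2184]
tcp_rot: [2.206, 1.514, 0.818]
wrist_force: [-0.3, 0.3, -0.6]
width: 0.704
grip_force: 0.0
```

Call:
{"fn": "move_arm", "kwargs": {"series": [6,0,0,0,0,0,10.6,6,0,0,0,0,0,10.6,6,0,0,0,0,0,10.6,6,0,0,0,0,0,10.6,6,0,0,0,0,0,10.6]}}

```text
time: 5.62
tool_pos: [0.45, -0.1216, 0.2184]
tcp_rot: [2.887, 0.404, 1.034]
wrist_force: [0.6, -0.1, -0.1]
width: 0.701
grip_force: 0.0
```

Call:
{"fn": "move_arm", "kwargs": {"series": [6,0,0,0,0,0,10.6,6,0,0,0,0,0,10.6,6,0,0,0,0,0,10.6,6,0,0,0,0,0,10.6,6,0,0,0,0,0,10.6]}}

```text
time: 6.25
tool_pos: [0.45, -0.1216, 0.2184]
tcp_rot: [-2.599, 0.872, -0.902]
wrist_force: [-0.0, -0.3, -1.2]
width: 0.701
grip_force: 0.0
```

Call:
{"fn": "move_arm", "kwargs": {"series": [6,0,0,0,0,0,10.6,6,0,0,0,0,0,10.6,6,0,0,0,0,0,10.6,6,0,0,0,0,0,10.6,6,0,0,0,0,0,10.6]}}

```text
time: 6.88
tool_pos: [0.45, -0.1216, 0.2184]
tcp_rot: [-1.811, 1.813, -0.6]
wrist_force: [0.6, -0.3, 0.8]
width: 0.702
grip_force: 0.0
```

Run:
```python
from ik import *
s=read_state();print(s['time'],np.round(s['q'],2),s['tool_pos'])
print(np.degrees((R.from_rotvec(s['tcp_rot']).inv()*Rp).as_rotvec()))
for lift,back in((.10,.05),(.13,.02),(.10,.02),(.06,.03)):
    q,c=ik(T-back*f+lift*Z,Rp,[-.95,.1,2.3,1.1,1.1,2.4]);print(lift,back,q.round(2),c)
a=plan(T-.05*f+.09*Z,Rp,6,6);plan(T,Rp,4,6,a)
```

```text
6.875 [-0.61 -0.52  2.47  0.64  0.73  2.14] [ 0.45003909 -0.12163845  0.21842599]
[-10.79929545 -25.08086509  60.18645188]
0.1 0.05 [-1.01  0.02  2.28  0.96  1.2   2.5 ] 8.057048347540931e-24
0.13 0.02 [-0.96 -0.02  2.27  1.    1.2   2.52] 0.0011112206911238186
0.1 0.02 [-0.95  0.02  2.28  1.    1.16  2.52] 2.7258461336868794e-05
0.06 0.03 [-0.97  0.09  2.3   1.02  1.12  2.43] 2.0254042260148366e-30
[6.0, 1.25, 0.53, 0.76, -1.8, -4.18, 10.03, 6.0, 1.37, 0.27, 0.68, -1.8, -4.18, 10.03, 6.0, 1.44, 0.01, 0.58, -1.8, -4.18, 10.03, 6.0, 1.46, -0.26, 0.47, -1.8, -4.18, 10.03, 6.0, 1.42, -0.53, 0.35, -1.8, -4.18, 10.03]
[6.0, 1.33, -0.78, 0.23, -1.8, -4.18, 10.03]
[6.0, 0.92, 0.0, 2.4, 0.0, 0.0, 0.0, 6.0, 0.92, 0.0, 2.4, 0.0, 0.0, 0.0, 6.0, 0.92, 0.0, 2.4, 0.0, 0.0, 0.0, 6.0, 0.92, 0.0, 2.4, 0.0, 0.0, 0.0]
```

Run:
```python
from ik import *
s=read_state();p0=np.array(s['tool_pos']);r0=R.from_rotvec(s['tcp_rot'])
def path(mid,n):
    q=np.array(s['q']);p1,r1=mid
    for i in range(1,n+1):
        r=r0*R.from_rotvec((r0.inv()*r1).as_rotvec()*i/n);q2,c=ik(p0+(p1-p0)*i/n,r,q);print(q2.round(2),'%.0e'%c,np.abs(q2-q).max().round(2));q=q2
path((T-.06*f+.08*Z,Rp),8)
a=plan(T-.06*f+.08*Z,Rp,8,6);plan(T,Rp,4,6,a)
```

```text
[-0.68 -0.45  2.45  0.71  0.79  2.15] 8e-22 0.07
[-0.75 -0.38  2.43  0.76  0.86  2.18] 2e-22 0.07
[-0.81 -0.31  2.4   0.8   0.92  2.21] 8e-22 0.07
[-0.86 -0.24  2.38  0.84  0.98  2.25] 1e-19 0.07
[-0.91 -0.17  2.35  0.88  1.04  2.29] 6e-18 0.07
[-0.96 -0.09  2.33  0.91  1.09  2.34] 8e-29 0.07
[-1.   -0.02  2.31  0.93  1.14  2.39] 7e-24 0.07
[-1.04  0.05  2.29  0.96  1.19  2.45] 3e-17 0.07
[6.0, 1.02, 0.55, 0.6, -1.35, -3.14, 7.52, 6.0, 1.11, 0.4, 0.55, -1.35, -3.14, 7.52, 6.0, 1.18, 0.23, 0.5, -1.35, -3.14, 7.52, 6.0, 1.23, 0.06, 0.44, -1.35, -3.14, 7.52, 6.0, 1.25, -0.11, 0.37, -1.35, -3.14, 7.52]
[6.0, 1.24, -0.28, 0.3, -1.35, -3.14, 7.52, 6.0, 1.2, -0.45, 0.22, -1.35, -3.14, 7.52, 6.0, 1.15, -0.61, 0.14, -1.35, -3.14, 7.52]
[6.0, 0.57, 0.0, 2.43, 0.0, 0.0, 0.0, 6.0, 0.57, 0.0, 2.43, 0.0, 0.0, 0.0, 6.0, 0.57, 0.0, 2.43, 0.0, 0.0, 0.0, 6.0, 0.57, 0.0, 2.43, 0.0, 0.0, 0.0]
```

Call:
{"fn": "move_arm", "kwargs": {"series": [6,1,0.55,0.6,-1.35,-3.15,7.5,6,1.1,0.4,0.55,-1.35,-3.15,7.5,6,1.2,0.25,0.5,-1.35,-3.15,7.5,6,1.2,0.05,0.45,-1.35,-3.15,7.5,6,1.25,-0.1,0.35,-1.35,-3.15,7.5]}}

```text
time: 7.5
tool_pos: [0.4486, -0.1715, 0.1755]
tcp_rot: [-1.175, 2.106, 0.008]
wrist_force: [0.3, 0.0, 0.2]
width: 0.704
grip_force: 0.0
```

Call:
{"fn": "move_arm", "kwargs": {"series": [6,1.25,-0.3,0.3,-1.35,-3.15,7.5,6,1.2,-0.45,0.2,-1.35,-3.15,7.5,6,1.15,-0.6,0.15,-1.35,-3.15,7.5,6,0,0,0,0,0,0]}}

```text
time: 8.0
tool_pos: [0.4473, -0.2015, 0.1484]
tcp_rot: [-0.756, 2.168, 0.35]
wrist_force: [-0.7, 0.5, 0.8]
width: 0.707
grip_force: 0.0
```

Run:
```python
from ik import *
s=read_state();print(s['time'],np.round(s['q'],2),s['tool_pos'],s['wrist_force'])
w=read_camera('wrist');b=read_camera('scene');d=read_camera('side')
W=cal('wrist')
print('proj',proj(W,[[.488,-.1685,.112],[.488,-.1685,.145],[.488,-.1685,.01]]))
x=cv2.resize(w,(400,300));y=cv2.resize(b[120:270,240:440],(400,300));v=cv2.resize(d[150:350,60:330],(400,300))
cv2.imwrite('pics/p1.png',np.vstack([np.hstack([x,y]),np.hstack([v,v*0])])[:,:,::-1])
a=plan(T,Rp,4,6)
```

```text
8.0 [-1.04  0.06  2.28  0.96  1.19  2.44] [ 0.4472877  -0.20152263  0.14842639] [-0.72532571  0.5228898   0.75583244]
proj [[252.84434111 218.43024301]
 [252.60646932 270.95918554]
 [253.43554353  87.87572054]]
[6.0, 0.56, 0.01, 2.44, 0.05, -0.04, 0.15, 6.0, 0.56, 0.01, 2.44, 0.05, -0.04, 0.15, 6.0, 0.56, 0.01, 2.44, 0.05, -0.04, 0.15, 6.0, 0.56, 0.01, 2.44, 0.05, -0.04, 0.15]
```

View pics/p1.png

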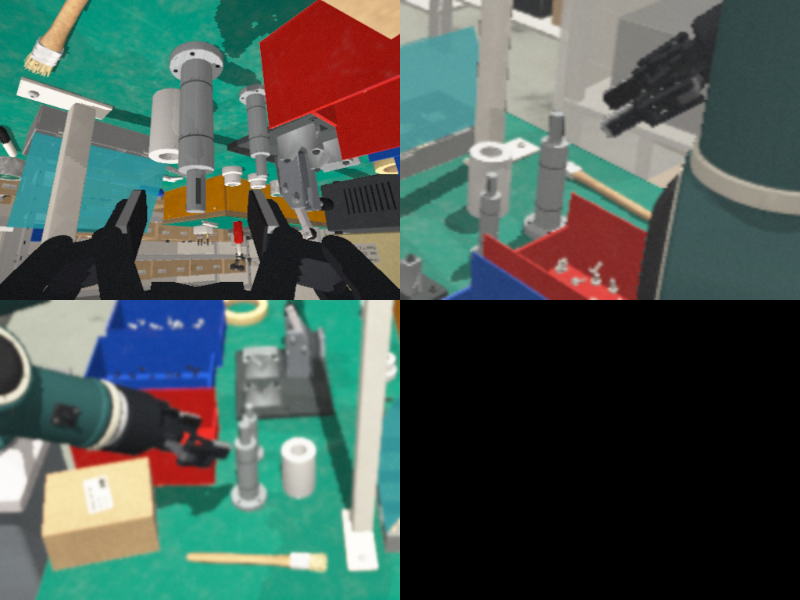

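The wrist half shows the spindle centred between the fingers (axis column about 251, predicted 253). The pot, the post and the smaller spindle are clear of them. Next I approach and grip.

Call:
{"fn": "move_arm", "kwargs": {"series": [6,0.55,0,2.45,0,0,0,6,0.55,0,2.45,0,0,0.3,6,0.55,0,2.45,0,0,0.3,6,0.55,0,2.45,0,0,0,6,0,0,0,0,0,0]}}

```text
time: 8.78
tool_pos: [0.4945, -0.1618, 0.0694]
tcp_rot: [-0.749, 2.171, 0.354]
wrist_force: [0.7, -0.4, -0.3]
width: 0.702
grip_force: 0.0
```

Call:
{"fn": "move_arm", "kwargs": {"series": [2.5,0,0,0,0,0,0,2.5,0,0,0,0,0,0,2.5,0,0,0,0,0,0,2.5,0,0,0,0,0,0,2.5,0,0,0,0,0,0], "grip_force": 80}}

```text
time: 9.4
tool_pos: [0.4953, -0.165, 0.0711]
tcp_rot: [-0.745, 2.169, 0.35]
wrist_force: [-2.4, 0.1, 6.3]
width: 0.313
grip_force: 78.3
```

Run:
```python
from ik import *
s=read_state();t=R.from_rotvec(s['tcp_rot']);p=np.array(s['tool_pos']);print(s['time'],np.round(s['q'],3),p,T,s['width'],s['wrist_force'],s['grip_force'])
gp=p-.011*t.as_matrix()[:,2];print('grasp pt',gp,'y',t.as_matrix()[:,1])
w=read_camera('wrist');cv2.imwrite('pics/g.png',w[:,:,::-1])
W=cal('wrist');print(proj(W,[[.488,-.1685,.112],[.488,-.1685,.145],[.488,-.1685,0.01]]))
plan(p+[0,0,.12],t,4,2.5)
```

```text
9.4 [-0.899  0.214  2.31   1.124  1.015  2.322] [ 0.4952879  -0.16499437  0.07108589] [ 0.49464016 -0.16331214  0.06992934] 0.31295001542187145 [-2.37807303  0.09537109  6.30269136] 78.28163623809814
grasp pt [ 0.48865261 -0.17018811  0.07815681] y [-0.61536848  0.78823811  0.0015212 ]
[[257.29234111 370.00170266]
 [258.0158175  475.02202889]
 [255.70981085 140.28052946]]
[2.5, -2.3, 0.0, -1.93, 0.0, -0.0, 0.0, 2.5, -2.3, 0.0, -1.93, 0.0, -0.0, 0.0, 2.5, -2.3, 0.0, -1.93, 0.0, -0.0, 0.0, 2.5, -2.3, 0.0, -1.93, 0.0, -0.0, 0.0]
```

```bash
cat > rel.py <<'E'
from ik import *
import os
if not os.path.exists('rel.npz'):
    s=read_state();t=R.from_rotvec(s['tcp_rot']);p=np.array(s['tool_pos'])
    o=p-.011*t.as_matrix()[:,2];o[2]=0
    np.savez('rel.npz',o=t.inv().apply(o-p),z=t.inv().apply([0,0,1]))
d=np.load('rel.npz');oT,zT=d['o'],d['z']
yaw=.030;O=np.array([.504,.0712,0]);C=E('z',yaw)
def place(dz=0,dy=0,dx=0):
    """tool pose putting the spindle on the seat, offset in the cradle frame"""
    zs=C.apply([0,-1,0]);xt=-1*zT  # spindle axis zT in tool
    yt=np.array([0,1.,0]);yt-=zT*(yt@zT);yt/=np.linalg.norm(yt)
    yw=C.apply([1,0,0])
    A=np.c_[zT,yt,np.cross(zT,yt)];B=np.c_[zs,yw,np.cross(zs,yw)]
    r=R.from_matrix(B@A.T);o=O+C.apply([dx,.060+dy,.052+dz]);return o-r.apply(oT),r
E
python3 - <<'E'
from rel import *
print(oT,zT)
p,r=place(.12);print(p,r.as_matrix().round(2))
q0=np.array(read_state()['q'])
q1,c=ik(p,r,[-.33,.2,2.1,.7,1.1,-.8]);print(q1.round(2),c)
pf,rf=place(0);print(ik(pf,rf,q1))
t=R.from_rotvec(read_state()['tcp_rot']);ql,c=ik(np.array(read_state()['tool_pos'])+[0,0,.12],t,q0);print(ql.round(2),c)
ql2=ql.copy();ql2[1]-=.0
# spindle's lowest point over joint path
for i in range(0,21):
    pp,rr=fk(ql+(q1-ql)*i/20,P);o=pp+rr.apply(oT);tip=o+rr.apply(zT)*.145;print(i,pp.round(3),o.round(3),tip.round(3))
E
```

```text
[ 0.05985544 -0.00012082  0.0392286 ] [-0.76601882  0.00154626 -0.64281628]
[0.5043429  0.06013795 0.16357378] [[-0.02  1.   -0.02]
 [ 0.77  0.03  0.64]
 [ 0.64  0.   -0.77]]
[-0.35  0.15  2.05  0.67  1.31 -0.68] 2.1053590677815586e-22
(array([-0.34682061,  0.33183289,  2.10378856,  0.72412078,  1.12622665,
       -0.83845109]), np.float64(1.016876519972952e-18))
[-0.92 -0.    2.27  1.03  1.16  2.52] 0.001192086688523723
0 [ 0.494 -0.166  0.188] [ 0.491 -0.171  0.117] [ 0.484 -0.171  0.262]
1 [ 0.498 -0.153  0.187] [ 0.501 -0.166  0.117] [ 0.483 -0.153  0.26 ]
2 [ 0.501 -0.141  0.186] [ 0.511 -0.16   0.118] [ 0.48  -0.136  0.258]
3 [ 0.503 -0.129  0.185] [ 0.522 -0.152  0.12 ] [ 0.476 -0.121  0.254]
4 [ 0.506 -0.117  0.184] [ 0.533 -0.142  0.123] [ 0.472 -0.107  0.249]
5 [ 0.507 -0.105  0.183] [ 0.544 -0.131  0.126] [ 0.467 -0.095  0.244]
6 [ 0.509 -0.093  0.181] [ 0.554 -0.117  0.131] [ 0.462 -0.085  0.238]
7 [ 0.51  -0.081  0.18 ] [ 0.563 -0.101  0.135] [ 0.457 -0.076  0.232]
8 [ 0.511 -0.069  0.179] [ 0.57  -0.084  0.141] [ 0.453 -0.07   0.225]
9 [ 0.512 -0.058  0.178] [ 0.576 -0.066  0.146] [ 0.45  -0.064  0.219]
10 [ 0.513 -0.046  0.176] [ 0.579 -0.046  0.151] [ 0.449 -0.06   0.212]
11 [ 0.513 -0.035  0.175] [ 0.581 -0.025  0.156] [ 0.448 -0.057  0.206]
12 [ 0.513 -0.024  0.174] [ 0.58  -0.004  0.161] [ 0.45  -0.054  0.199]
13 [ 0.512 -0.013  0.172] [0.577 0.017 0.165] [ 0.452 -0.052  0.194]
14 [ 0.512 -0.002  0.171] [0.571 0.037 0.168] [ 0.457 -0.049  0.188]
15 [0.511 0.009 0.17 ] [0.564 0.057 0.171] [ 0.463 -0.046  0.184]
16 [0.51  0.019 0.169] [0.554 0.076 0.173] [ 0.47  -0.042  0.18 ]
17 [0.509 0.03  0.167] [0.543 0.092 0.174] [ 0.478 -0.037  0.177]
18 [0.507 0.04  0.166] [0.53  0.108 0.174] [ 0.487 -0.031  0.174]
19 [0.506 0.05  0.165] [0.516 0.12  0.174] [ 0.497 -0.023  0.173]
20 [0.504 0.06  0.164] [0.502 0.131 0.172] [ 0.507 -0.014  0.172]
```

Run:
```python
from rel import *
s=read_state();q0=np.array(s['q']);t=R.from_rotvec(s['tcp_rot'])
ql,c=ik(np.array(s['tool_pos'])+[0,0,.10],t,q0);print(ql.round(2),c)
p,r=place(.14,-.12);qm,c=ik(p,r,[-.4,.1,2.1,.7,1.1,-.8]);print(qm.round(2),c)
for i in range(0,21,2):
    pp,rr=fk(ql+(qm-ql)*i/20,P);o=pp+rr.apply(oT);tip=o+rr.apply(zT)*.145;print(i,pp.round(3),o.round(3),tip.round(3))
plan(np.array(s['tool_pos'])+[0,0,.10],t,4,2.5)
jplan(qm,19,2.5,ql)
```

```text
[-0.91  0.02  2.28  1.03  1.13  2.52] 0.00024211715186965314
[-0.54  0.21  1.93  0.58  1.44 -0.77] 2.409369277859773e-21
0 [ 0.495 -0.165  0.17 ] [ 0.49  -0.171  0.099] [ 0.487 -0.17   0.244]
2 [ 0.499 -0.151  0.172] [ 0.508 -0.17   0.104] [ 0.48  -0.146  0.244]
4 [ 0.503 -0.138  0.174] [ 0.529 -0.164  0.113] [ 0.469 -0.127  0.24 ]
6 [ 0.505 -0.125  0.175] [ 0.549 -0.149  0.125] [ 0.458 -0.116  0.232]
8 [ 0.507 -0.113  0.177] [ 0.565 -0.128  0.139] [ 0.449 -0.113  0.223]
10 [ 0.508 -0.102  0.178] [ 0.575 -0.101  0.153] [ 0.444 -0.115  0.214]
12 [ 0.508 -0.092  0.179] [ 0.576 -0.072  0.166] [ 0.445 -0.122  0.205]
14 [ 0.508 -0.082  0.18 ] [ 0.568 -0.043  0.177] [ 0.454 -0.13   0.197]
16 [ 0.508 -0.074  0.181] [ 0.552 -0.018  0.185] [ 0.468 -0.136  0.192]
18 [ 0.508 -0.066  0.182] [0.53  0.001 0.19 ] [ 0.488 -0.138  0.191]
20 [ 0.508 -0.06   0.184] [0.506 0.011 0.192] [ 0.51  -0.134  0.192]
[2.5, -1.92, 0.0, -1.61, 0.0, 0.0, 0.0, 2.5, -1.92, 0.0, -1.61, 0.0, 0.0, 0.0, 2.5, -1.92, 0.0, -1.61, 0.0, 0.0, 0.0, 2.5, -1.92, 0.0, -1.61, 0.0, 0.0, 0.0]
[2.5, -0.5, 0.4, 0.4, -2.1, 0.3, -11.6, 2.5, -0.6, 0.3, 0.4, -2.1, -0.1, -11.6, 2.5, -0.6, 0.2, 0.4, -2.1, -0.4, -11.5, 2.5, -0.6, 0.1, 0.4, -2.0, -0.7, -11.5, 2.5, -0.6, -0.0, 0.4, -1.8, -1.0, -11.5]
[2.5, -0.5, -0.1, 0.4, -1.6, -1.3, -11.5, 2.5, -0.5, -0.2, 0.4, -1.4, -1.6, -11.5, 2.5, -0.4, -0.3, 0.4, -1.1, -1.8, -11.5, 2.5, -0.3, -0.4, 0.3, -0.8, -1.9, -11.4, 2.5, -0.2, -0.4, 0.3, -0.5, -2.0, -11.4]
[2.5, -0.2, -0.4, 0.3, -0.2, -2.1, -11.4, 2.5, -0.1, -0.4, 0.3, 0.2, -2.1, -11.4, 2.5, 0.0, -0.4, 0.3, 0.5, -2.0, -11.4, 2.5, 0.1, -0.4, 0.3, 0.8, -1.9, -11.3, 2.5, 0.2, -0.3, 0.2, 1.1, -1.8, -11.3]
[2.5, 0.2, -0.3, 0.2, 1.4, -1.6, -11.3, 2.5, 0.3, -0.2, 0.2, 1.6, -1.3, -11.3, 2.5, 0.3, -0.1, 0.2, 1.8, -1.0, -11.3, 2.5, 0.3, -0.1, 0.2, 2.0, -0.7, -11.2]
lowest z 0.171 max [ 0.6 11.6 11.8] end [ 0.508 -0.06   0.184] maxstep rad/row 0.17341794429840685
```

Call:
{"fn": "move_arm", "kwargs": {"series": [2.5,-0.9,0,-0.8,0,0,0,2.5,-1.9,0,-1.6,0,0,0,2.5,-1.9,0,-1.6,0,0,0,2.5,-1.9,0,-1.6,0,0,0,2.5,-0.8,0,-0.7,0,0,0]}}

```text
time: 10.07
tool_pos: [0.4944, -0.1651, 0.1678]
tcp_rot: [-0.747, 2.171, 0.349]
wrist_force: [0.6, 0.0, -3.5]
width: 0.32
grip_force: 79.0
```

Run:
```python
from rel import *
s=read_state();print(s['time'],np.round(s['q'],2),s['tool_pos'],s['wrist_force'],s['width'])
p,r=place(.14,-.12);qm,c=ik(p,r,[-.4,.1,2.1,.7,1.1,-.8])
jplan(qm,22,2.5)
```

```text
10.075 [-0.9   0.02  2.27  1.01  1.12  2.55] [ 0.49436877 -0.16514894  0.16780096] [ 0.56681056  0.01634389 -3.5078314 ] 0.31985648358595886
[2.5, -0.4, 0.4, 0.4, -1.7, 0.3, -10.1, 2.5, -0.5, 0.3, 0.4, -1.8, 0.0, -10.0, 2.5, -0.5, 0.2, 0.3, -1.8, -0.2, -10.0, 2.5, -0.5, 0.1, 0.3, -1.7, -0.5, -10.0, 2.5, -0.5, 0.0, 0.3, -1.6, -0.7, -10.0]
[2.5, -0.5, -0.1, 0.3, -1.5, -1.0, -10.0, 2.5, -0.5, -0.1, 0.3, -1.3, -1.2, -10.0, 2.5, -0.4, -0.2, 0.3, -1.2, -1.3, -10.0, 2.5, -0.4, -0.3, 0.3, -1.0, -1.5, -9.9, 2.5, -0.3, -0.3, 0.3, -0.8, -1.6, -9.9]
[2.5, -0.2, -0.3, 0.3, -0.5, -1.7, -9.9, 2.5, -0.2, -0.4, 0.3, -0.3, -1.8, -9.9, 2.5, -0.1, -0.4, 0.3, -0.0, -1.8, -9.9, 2.5, -0.0, -0.4, 0.2, 0.2, -1.8, -9.9, 2.5, 0.0, -0.4, 0.2, 0.5, -1.7, -9.9]
[2.5, 0.1, -0.3, 0.2, 0.7, -1.6, -9.8, 2.5, 0.1, -0.3, 0.2, 0.9, -1.5, -9.8, 2.5, 0.2, -0.3, 0.2, 1.1, -1.4, -9.8, 2.5, 0.2, -0.2, 0.2, 1.3, -1.2, -9.8, 2.5, 0.2, -0.2, 0.2, 1.5, -1.0, -9.8]
[2.5, 0.3, -0.1, 0.2, 1.6, -0.8, -9.8, 2.5, 0.3, -0.1, 0.1, 1.7, -0.5, -9.7]
lowest z 0.169 max [ 0.5 10.1 10.2] end [ 0.508 -0.06   0.184] maxstep rad/row 0.15116020863304733
```

Call:
{"fn": "move_arm", "kwargs": {"series": [2.5,-0.4,0.4,0.4,-1.7,0.3,-10.1,2.5,-0.5,0.3,0.4,-1.8,0,-10,2.5,-0.5,0.2,0.3,-1.8,-0.2,-10,2.5,-0.5,0.1,0.3,-1.7,-0.5,-10,2.5,-0.5,0,0.3,-1.6,-0.7,-10]}}

```text
time: 10.7
tool_pos: [0.5019, -0.1338, 0.1703]
tcp_rot: [-1.665, 1.601, 0.065]
wrist_force: [0.9, 0.2, -4.0]
width: 0.315
grip_force: 79.0
```

Call:
{"fn": "move_arm", "kwargs": {"series": [2.5,-0.5,-0.1,0.3,-1.5,-1,-10,2.5,-0.5,-0.1,0.3,-1.3,-1.2,-10,2.5,-0.4,-0.2,0.3,-1.2,-1.3,-10,2.5,-0.4,-0.3,0.3,-1,-1.5,-9.9,2.5,-0.3,-0.3,0.3,-0.8,-1.6,-9.9]}}

```text
time: 11.32
tool_pos: [0.5057, -0.1063, 0.1748]
tcp_rot: [-2.252, 0.694, -0.193]
wrist_force: [-0.9, 0.3, -4.0]
width: 0.314
grip_force: 79.0
```

Call:
{"fn": "move_arm", "kwargs": {"series": [2.5,-0.2,-0.3,0.3,-0.5,-1.7,-9.9,2.5,-0.2,-0.4,0.3,-0.3,-1.8,-9.9,2.5,-0.1,-0.4,0.3,0,-1.8,-9.9,2.5,0,-0.4,0.2,0.2,-1.8,-9.9,2.5,0,-0.4,0.2,0.5,-1.7,-9.9]}}

```text
time: 11.95
tool_pos: [0.5069, -0.0828, 0.1783]
tcp_rot: [-2.397, -0.397, -0.412]
wrist_force: [-0.1, 0.0, -4.2]
width: 0.317
grip_force: 78.9
```

Call:
{"fn": "move_arm", "kwargs": {"series": [2.5,0.1,-0.3,0.2,0.7,-1.6,-9.8,2.5,0.1,-0.3,0.2,0.9,-1.5,-9.8,2.5,0.2,-0.3,0.2,1.1,-1.4,-9.8,2.5,0.2,-0.2,0.2,1.3,-1.2,-9.8,2.5,0.2,-0.2,0.2,1.5,-1,-9.8]}}

```text
time: 12.58
tool_pos: [0.5056, -0.0648, 0.1809]
tcp_rot: [-2.053, -1.466, -0.588]
wrist_force: [0.3, 0.1, -4.9]
width: 0.316
grip_force: 79.0
```

Call:
{"fn": "move_arm", "kwargs": {"series": [2.5,0.3,-0.1,0.2,1.6,-0.8,-9.8,2.5,0.3,-0.1,0.1,1.7,-0.5,-9.7,2.5,0,0,0,0,0,0]}}

```text
time: 12.95
tool_pos: [0.5057, -0.0579, 0.183]
tcp_rot: [-1.788, -1.834, -0.646]
wrist_force: [-0.2, 0.2, -4.6]
width: 0.317
grip_force: 79.2
```

Run:
```python
from rel import *
import pickle
s=read_state();print(s['time'],np.round(s['q'],2),s['tool_pos'],s['wrist_force'],s['width'])
t=R.from_rotvec(s['tcp_rot']);p=np.array(s['tool_pos'])
w=read_camera('wrist');d=read_camera('side');b=read_camera('scene');W=cal('wrist');D=cal('side');S=cal('scene');pickle.dump((W,w),open('w3.pkl','wb'))
pts=[p+t.apply(oT+zT*v) for v in(0,.010,.112,.145)]
for c,im,n in((W,w,'w'),(D,d,'d'),(S,b,'s')):
    u=proj(c,pts);print(n,u.round(0).tolist())
    im=im.copy()
    for a in u:cv2.circle(im,tuple(int(v) for v in a),2,(255,0,255),-1)
    exec(n+'=im')
cv2.imwrite('pics/m.png',np.vstack([np.hstack([cv2.resize(w,(400,300)),cv2.resize(d[120:270,160:360],(400,300))]),np.hstack([cv2.resize(s[150:300,120:320],(400,300)),cv2.resize(s[150:300,220:420],(400,300))])])[:,:,::-1])
a=plan(*place(.14,0),3,2.5);a=plan(*place(.015,0),3,2.5,a)
```

```text
12.95 [-0.54  0.21  1.93  0.58  1.45 -0.77] [ 0.50570355 -0.05794576  0.18304208] [-0.22953171  0.17571498 -4.62538618] 0.31730902140163136
w [[253.0, 117.0], [253.0, 135.0], [255.0, 366.0], [256.0, 472.0]]
d [[234.0, 161.0], [234.0, 163.0], [234.0, 191.0], [234.0, 201.0]]
s [[246.0, 177.0], [250.0, 175.0], [289.0, 161.0], [300.0, 157.0]]
[2.5, 3.02, 0.07, 2.53, -0.06, -0.02, -0.11, 2.5, 3.03, 0.07, 2.53, -0.06, -0.02, -0.11, 2.5, 3.03, 0.07, 2.53, -0.06, -0.02, -0.11]
[2.5, -2.68, 0.0, 3.19, 0.0, 0.0, 0.0, 2.5, -2.68, 0.0, 3.19, 0.0, 0.0, 0.0, 2.5, -2.68, 0.0, 3.19, 0.0, 0.0, 0.0]
```

View pics/m.png

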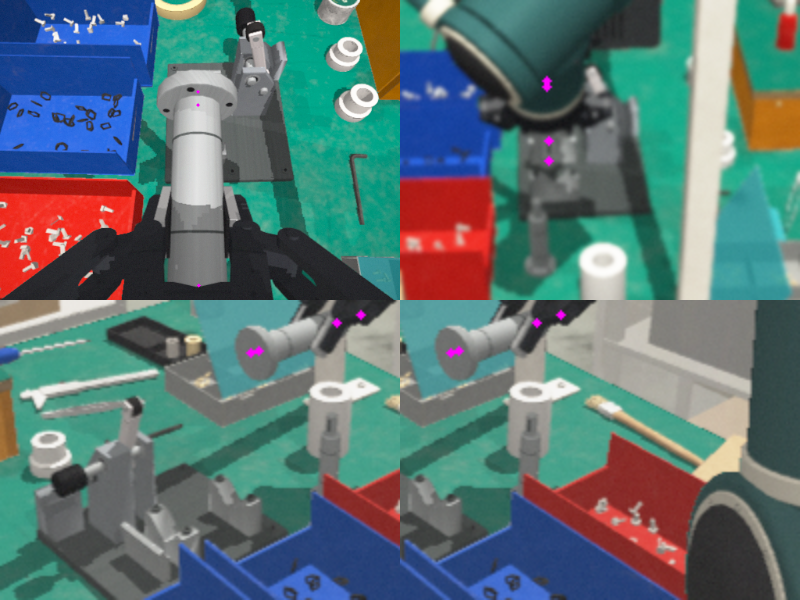

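The magenta predicted points sit on the held spindle in both views (flange centre at scene tile (250,352), body end at wrist tile (198,285)). The grasp held without slipping.

Call:
{"fn": "move_arm", "kwargs": {"series": [2.5,3,0.05,2.5,0,0,-0.1,2.5,3,0.1,2.5,0,0,-0.1,2.5,3,0.1,2.5,0,0,-0.1,2.5,-2.3,0,2.8,0,0,0,2.5,-2.3,0,2.8,0,0,0]}}

```text
time: 13.72
tool_pos: [0.505, 0.0601, 0.1115]
tcp_rot: [-1.785, -1.842, -0.65]
wrist_force: [1.0, 0.2, -4.0]
width: 0.316
grip_force: 79.5
```

Call:
{"fn": "move_arm", "kwargs": {"series": [2.5,-2.4,0,2.8,0,0,0,2.5,0,0,0,0,0,0,2.5,0,0,0,0,0,0]}}

```text
time: 14.1
tool_pos: [0.5055, 0.0594, 0.076]
tcp_rot: [-1.784, -1.84, -0.651]
wrist_force: [0.7, -0.5, -3.8]
width: 0.314
grip_force: 79.2
```

Run:
```python
from rel import *
import pickle
s=read_state();print(s['time'],np.round(s['q'],2),s['tool_pos'],s['wrist_force'],s['width'])
t=R.from_rotvec(s['tcp_rot']);p=np.array(s['tool_pos'])
o=C.inv().apply(p+t.apply(oT)-O);a=C.inv().apply(t.apply(zT));print('spindle in cradle',o.round(4),a.round(3))
w=read_camera('wrist');b=read_camera('scene');W=cal('wrist');S=cal('scene')
cr=lambda x,y,z:O+C.apply([x,y,z])
pts=[p+t.apply(oT+zT*v) for v in(0,.010,.112)]+[cr(*v) for v in((-24,38,50),(24,38,50),(-24,-40,50),(24,-40,50),(58,107,95),(-30,47,49),(30,47,49))] 
pts=[np.array(x) if i<3 else O+C.apply(np.array(v)/1000) for i,(x,v) in enumerate(zip(pts,[0,0,0]+[(-24,38,50),(24,38,50),(-24,-40,50),(24,-40,50),(58,107,95),(-30,47,49),(30,47,49)]))]
ims=[]
for c,im,(x,y,ww,hh) in((W,w,(130,0,256,192+0)),(S,b,(140,170,160,120))):
    u=proj(c,pts);f=800/2/ww*1.0;im=cv2.resize(im[y:y+hh,x:x+ww],(400,300),interpolation=cv2.INTER_CUBIC)
    for i,k in enumerate(u):cv2.circle(im,tuple(int((v)*f) for v in k-[x,y]),1,(255,0,255) if i<3 else (255,255,0),-1)
    ims.append(im)
cv2.imwrite('pics/n.png',np.hstack(ims)[:,:,::-1])
```

```text
14.1 [-0.35  0.28  2.09  0.7   1.18 -0.8 ] [0.50548275 0.059386   0.07604459] [ 0.70499163 -0.47560726 -3.81606919] 0.31417289681344474
spindle in cradle [0.0009 0.0592 0.0846] [ 0.002 -1.    -0.002]
```

View pics/n.png

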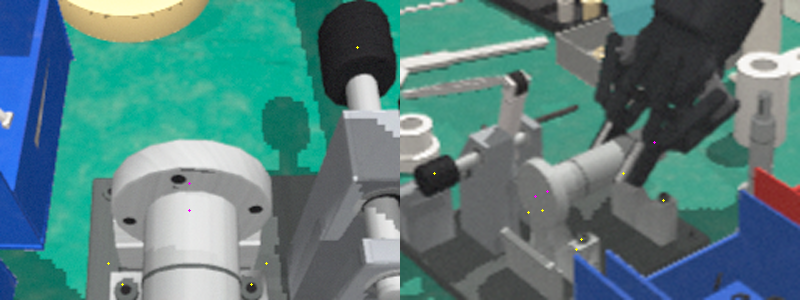

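The tiles show the spindle centred over the V-blocks, with its body at columns 143–237 and the screws at (126,290) and (250,285). The flange is above the slot. I lower it step by step, watching the force.

Call:
{"fn": "move_arm", "kwargs": {"series": [2.5,-0.45,-0.05,0.55,0,0,0,2.5,-0.4,0,0.5,0,0,0,2.5,-0.4,0,0.45,0,0,0,2.5,0,0,0,0,0,0]}}

```text
time: 14.7
tool_pos: [0.5037, 0.0598, 0.0548]
tcp_rot: [-1.783, -1.84, -0.648]
wrist_force: [-0.9, 0.2, -5.0]
width: 0.319
grip_force: 79.2
```

Call:
{"fn": "move_arm", "kwargs": {"series": [2.5,-0.2,0,0.25,0,0,0,2.5,-0.2,0,0.25,0,0,0,2.5,-0.15,0,0.15,0,0,0,2.5,0,0,0,0,0,0]}}

```text
time: 15.2
tool_pos: [0.5042, 0.0597, 0.0467]
tcp_rot: [-1.783, -1.841, -0.649]
wrist_force: [-0.6, 0.2, -4.1]
width: 0.316
grip_force: 79.2
```

```bash
cat > chk.py <<'E'
from rel import *
s=read_state();t=R.from_rotvec(s['tcp_rot']);p=np.array(s['tool_pos'])
print(s['time'],'F',np.round(s['wrist_force'],1),'M',np.round(s['torque'],2),'w',round(s['width'],3),'grip',s['grip_force'])
print('spindle in cradle',C.inv().apply(p+t.apply(oT)-O).round(4),C.inv().apply(t.apply(zT)).round(3))
E
python3 chk.py
```

```text
15.2 F [-0.6  0.2 -4.1] M [-0.84 -0.05 -0.05] w 0.316 grip 79.19847965240479
spindle in cradle [-0.0004  0.0595  0.0553] [ 0.004 -1.    -0.001]
```

Call:
{"fn": "move_arm", "kwargs": {"series": [2.5,-0.1,0,0.12,0,0,0,2.5,-0.06,0,0.08,0,0,0,2.5,0,0,0,0,0,0]}}

```text
time: 15.58
tool_pos: [0.5043, 0.0597, 0.0443]
tcp_rot: [-1.783, -1.841, -0.65]
wrist_force: [0.5, 0.1, -4.5]
width: 0.315
grip_force: 79.2
```

Call:
{"fn": "move_arm", "kwargs": {"series": [2.5,-0.03,0,0.04,0,0,0,2.5,0,0,0,0,0,0]}}

```text
time: 15.82
tool_pos: [0.5044, 0.0597, 0.044]
tcp_rot: [-1.783, -1.841, -0.65]
wrist_force: [0.4, 0.8, -4.8]
width: 0.318
grip_force: 79.2
```

```bash
python3 chk.py
```

```text
15.825 F [ 0.4  0.8 -4.8] M [-0.84 -0.03 -0.04] w 0.318 grip 79.21200513839722
spindle in cradle [-0.0002  0.0595  0.0525] [ 0.004 -1.    -0.001]
```

Call:
{"fn": "move_arm", "kwargs": {"series": [2.5,-0.06,0,0.08,0,0,0,2.5,0,0,0,0,0,0]}}

```text
time: 16.08
tool_pos: [0.5049, 0.0598, 0.0434]
tcp_rot: [-1.783, -1.842, -0.651]
wrist_force: [-0.2, -0.2, -1.6]
width: 0.317
grip_force: 79.9
```

Call:
{"fn": "move_arm", "kwargs": {"series": [2.5,-0.06,0,0.08,0,0,0,2.5,0,0,0,0,0,0]}}

```text
time: 16.32
tool_pos: [0.5051, 0.0598, 0.0431]
tcp_rot: [-1.782, -1.842, -0.652]
wrist_force: [0.0, -2.2, 5.4]
width: 0.319
grip_force: 80.4
```

```bash
python3 chk.py
```

```text
16.325 F [ 0.  -2.2  5.4] M [-0.07  0.11  0.3 ] w 0.319 grip 80.4060173034668
spindle in cradle [0.0004 0.0596 0.0517] [ 0.004 -1.    -0.002]
```

Call:
{"fn": "move_arm", "kwargs": {"series": [3.2,0,0,0,0,0,0,3.6,0,0,0,0,0,0,4.5,0,0,0,0,0,0,4.5,0,0,0,0,0,0,4.5,0,0,0,0,0,0], "grip_force": 40}}

```text
time: 16.95
tool_pos: [0.5042, 0.0599, 0.0418]
tcp_rot: [-1.783, -1.841, -0.65]
wrist_force: [-0.3, -0.2, 0.2]
width: 0.523
grip_force: 0.0
```

```bash
python3 chk.py
python3 - <<'E'
from rel import *
s=read_state();p=np.array(s['tool_pos']);t=R.from_rotvec(s['tcp_rot'])
zt=t.as_matrix()[:,2]
a=plan(p-.10*zt,t,4,4.5)
# then on to above the knob, tool down
k=np.array([.557,.1797,.0957]);r=C*ori((0,1,0),(0,0,-1))
q0=np.array(s['q']);qa,c=ik(p-.10*zt,t,q0);print(qa.round(2),c)
# via: out to -y and up, then over
v=O+C.apply([-.02,-.05,.30]);qv,c=ik(v,r,[0,0,2,0,1.2,0]);print('via',qv.round(2),c,v)
qk,c=ik(k+[0,0,.12],r,qv);print('above knob',qk.round(2),c)
b=plan(v,r,6,4.5,a);b=plan(k+[0,0,.12],r,5,6,b)
E
```

```text
16.95 F [-0.3 -0.2  0.2] M [-0.29 -0.02 -0.03] w 0.523 grip 0.0
spindle in cradle [-0.0004  0.0597  0.0503] [ 0.004 -1.    -0.001]
[4.5, 0.0, 0.0, -2.5, 0.0, 0.0, 0.0, 4.5, 0.0, 0.0, -2.5, 0.0, 0.0, 0.0, 4.5, 0.0, 0.0, -2.5, 0.0, 0.0, 0.0, 4.5, 0.0, 0.0, -2.5, 0.0, 0.0, 0.0]
[-0.45  0.25  2.02  0.63  1.3  -0.8 ] 5.82678476872319e-28
via [-0.01 -0.13  1.91 -0.    1.36 -0.04] 7.502844705461906e-19 [0.48550877 0.02062259 0.3       ]
above knob [ 0.27  0.11  1.83 -0.    1.2   0.24] 6.444007519524141e-29
[4.5, 2.28, -0.34, -2.04, -0.01, -6.68, 0.02, 4.5, 2.02, -0.34, -2.29, -0.01, -6.68, 0.02, 4.5, 1.74, -0.34, -2.51, -0.01, -6.68, 0.02, 4.5, 1.44, -0.34, -2.7, -0.01, -6.68, 0.02, 4.5, 1.12, -0.34, -2.85, -0.01, -6.68, 0.02]
[4.5, 0.78, -0.34, -2.96, -0.01, -6.68, 0.02]
[6.0, 3.14, 1.52, 1.69, 0.0, 0.0, 0.0, 6.0, 3.14, 1.52, 1.69, 0.0, 0.0, 0.0, 6.0, 3.14, 1.52, 1.69, 0.0, 0.0, 0.0, 6.0, 3.14, 1.52, 1.69, 0.0, 0.0, 0.0, 6.0, 3.14, 1.52, 1.69, 0.0, 0.0, 0.0]
```

Call:
{"fn": "move_arm", "kwargs": {"series": [4.5,0,0,-1.5,0,0,0,4.5,0,0,-2.5,0,0,0,4.5,0,0,-3,0,0,0,4.5,0,0,-3,0,0,0]}}

```text
time: 17.45
tool_pos: [0.5066, -0.0057, 0.1199]
tcp_rot: [-1.784, -1.842, -0.65]
wrist_force: [0.5, 0.2, 0.5]
width: 0.527
grip_force: 0.0
```

Call:
{"fn": "move_arm", "kwargs": {"series": [4.5,2.3,-0.35,-2,0,-6.7,0,4.5,2,-0.35,-2.3,0,-6.7,0,4.5,1.75,-0.35,-2.5,0,-6.7,0,4.5,1.45,-0.35,-2.7,0,-6.7,0,4.5,1.1,-0.35,-2.9,0,-6.7,0]}}

```text
time: 18.08
tool_pos: [0.4881, 0.016, 0.2726]
tcp_rot: [-2.131, -2.198, -0.12]
wrist_force: [-0.2, 0.9, -0.3]
width: 0.528
grip_force: 0.0
```

Call:
{"fn": "move_arm", "kwargs": {"series": [4.5,0.8,-0.35,-3,0,-6.6,0,5,0,0,0,0,0,0,5,0,0,0,0,0,0]}}

```text
time: 18.45
tool_pos: [0.4843, 0.0209, 0.3007]
tcp_rot: [-2.185, -2.257, 0.001]
wrist_force: [-0.6, -0.5, -0.4]
width: 0.583
grip_force: 0.0
```

Run:
```python
from rel import *
import pickle
s=read_state();print(s['time'],s['tool_pos'],np.round(s['q'],2))
w=read_camera('wrist');W=cal('wrist');b=read_camera('scene');pickle.dump((W,w),open('w4.pkl','wb'));pickle.dump(b,open('s4.pkl','wb'))
cv2.imwrite('pics/w4.png',w[:,:,::-1])
# knob: dark blob near the predicted place
k=np.array([.557,.1797,.0957]);u=proj(W,k)[0];print('pred knob',u)
g=cv2.cvtColor(w,cv2.COLOR_RGB2GRAY);m=(g<45).astype(np.uint8);n,l,st,ce=cv2.connectedComponentsWithStats(m)
for i in range(1,n):
    if 100<st[i,4]<8000:print(st[i],ce[i].round(1))
# spindle mask rows: bright body between V-blocks; edges at several spindle z, seated prediction
so=O+C.apply([0,.06,.052]);za=C.apply([0,-1,0])
print('pred spindle',proj(W,[so,so+za*.01,so+za*.06,so+za*.112,so+za*.145]).round(1).tolist())
for v in(.015,.055,.07,.10):
    c=so+za*v;e=C.apply([.03,0,0]);a,bq=proj(W,[c-e,c+e]);n=60;L=[float(cv2.getRectSubPix(g,(1,3),tuple((a+(bq-a)*j/n).astype(float))).mean()) for j in range(n+1)]
    print(v,np.array(L).astype(int).tolist())
```

```text
18.45 [0.48426658 0.02085238 0.30067039] [-0.01 -0.14  1.92 -0.    1.36 -0.04]
pred knob [342.16588773 -16.52518306]
[  0   0  18  11 103] [6.5 4.5]
[483 246  29  29 281] [492.6 256.3]
pred spindle [[274.0, 45.4], [273.8, 55.6], [272.9, 104.3], [272.1, 150.7], [271.5, 178.1]]
0.015 [90, 96, 101, 104, 102, 102, 102, 103, 100, 98, 99, 100, 100, 100, 103, 113, 124, 135, 145, 152, 158, 164, 170, 176, 182, 186, 189, 193, 200, 205, 204, 204, 205, 205, 204, 201, 197, 196, 193, 187, 178, 171, 158, 134, 109, 109, 109, 108, 108, 108, 104, 105, 109, 111, 109, 107, 104, 103, 102, 100, 101]
0.055 [107, 106, 107, 108, 107, 107, 106, 103, 104, 104, 106, 107, 97, 78, 79, 101, 121, 134, 145, 157, 164, 168, 173, 179, 184, 189, 194, 199, 204, 211, 214, 212, 209, 207, 205, 202, 200, 199, 195, 190, 183, 176, 168, 142, 110, 102, 103, 103, 104, 104, 103, 104, 106, 106, 106, 105, 105, 106, 105, 104, 103]
0.07 [95, 96, 96, 97, 97, 96, 94, 93, 94, 99, 102, 106, 96, 78, 75, 97, 120, 135, 147, 158, 165, 172, 177, 182, 187, 192, 196, 199, 205, 212, 213, 212, 210, 209, 207, 204, 201, 200, 198, 190, 184, 178, 169, 148, 117, 91, 91, 93, 96, 94, 95, 95, 98, 102, 105, 105, 105, 105, 103, 105, 105]
0.1 [149, 187, 183, 146, 110, 94, 88, 84, 92, 97, 105, 125, 147, 154, 144, 126, 119, 137, 148, 158, 167, 174, 180, 183, 190, 195, 199, 203, 206, 208, 210, 211, 208, 208, 210, 209, 206, 202, 197, 192, 185, 180, 171, 155, 141, 138, 141, 137, 116, 90, 98, 92, 80, 77, 85, 99, 112, 132, 131, 110, 104]
```

Call:
{"fn": "move_arm", "kwargs": {"series": [5,3.15,1.5,1.3,0,0,0,5,3.15,1.5,1.3,0,0,0,5,3.15,1.5,1.3,0,0,0,5,3.15,1.5,1.3,0,0,0,5,3.15,1.5,1.3,0,0,0]}}

```text
time: 19.18
tool_pos: [0.5544, 0.1803, 0.2332]
tcp_rot: [-2.187, -2.253, 0.006]
wrist_force: [0.1, 0.2, 0.6]
width: 0.583
grip_force: 0.0
```

Call:
{"fn": "move_arm", "kwargs": {"series": [5,0,0,0,0,0,0,5,0,0,0,0,0,0]}}

```text
time: 19.42
tool_pos: [0.554, 0.1795, 0.2343]
tcp_rot: [-2.186, -2.255, 0.005]
wrist_force: [0.8, -0.4, 0.3]
width: 0.586
grip_force: 0.0
```

Run:
```python
from rel import *
import pickle
s=read_state();print(s['time'],s['tool_pos'],np.round(s['q'],2))
w=read_camera('wrist');W=cal('wrist');pickle.dump((W,w),open('w5.pkl','wb'))
k=np.array([.557,.1797,.0957]);u=proj(W,k)[0];print('pred knob',u)
hs=cv2.cvtColor(w,cv2.COLOR_RGB2HSV);g=hs[:,:,2];m=(g<75).astype(np.uint8);n,l,st,ce=cv2.connectedComponentsWithStats(m)
for i in range(1,n):
    if 300<st[i,4]<9000:print(st[i],ce[i].round(1))
W1,w1=pickle.load(open('w4.pkl','rb'));g1=cv2.cvtColor(w1,cv2.COLOR_RGB2GRAY)
so=O+C.apply([-.0007,.06,.052]);za=C.apply([0,-1,0])
for r_,vs in((.006,(.095,.16)),):
    out=[]
    for v in np.arange(.098,.158,.002):
        u=proj(W1,[so+za*v+np.array([0,0,.008])])[0];out.append((int(v*1000),int(cv2.getRectSubPix(g1,(5,1),tuple(u.astype(float))).mean())))
    print(out)
```

```text
19.425 [0.55403451 0.17954181 0.23431329] [ 0.27  0.1   1.81 -0.    1.24  0.24]
pred knob [256.68024563 175.67161114]
[  0   0  42  34 459] [24.7 20. ]
[ 162  145  149   51 2003] [257.2 165.7]
[175 168  55  18 776] [202.2 176.6]
[(98, 209), (100, 208), (102, 208), (104, 208), (106, 208), (108, 209), (110, 208), (112, 208), (114, 199), (116, 201), (118, 202), (120, 190), (122, 161), (124, 160), (126, 160), (128, 163), (130, 164), (132, 165), (134, 166), (136, 164), (138, 157), (140, 171), (142, 200), (144, 189), (146, 119), (148, 116), (150, 117), (152, 116), (154, 119), (156, 121)]
```

Run:
```python
from rel import *
import pickle
W,w=pickle.load(open('w5.pkl','rb'));g=cv2.cvtColor(w,cv2.COLOR_RGB2GRAY)
for r in range(140,215,6):print(r,g[r,205:310:3].tolist())
k=np.array([.557,.1797,.0957]);c=lambda *v:proj(W,[k+C.apply(np.array(v)/1000)])[0].round(0)
print(c(-12,-13,0),c(12,-13,0),c(-12,13,0),c(12,13,0),c(0,-13,12),c(0,13,12))
```

```text
140 [118, 122, 128, 119, 121, 126, 124, 117, 112, 122, 116, 104, 82, 83, 82, 87, 79, 80, 85, 88, 80, 111, 111, 78, 77, 76, 79, 78, 74, 75, 76, 78, 77, 78, 79]
146 [67, 66, 60, 65, 61, 56, 61, 53, 51, 54, 50, 54, 53, 58, 50, 51, 57, 55, 55, 56, 56, 62, 63, 58, 55, 58, 59, 59, 59, 58, 59, 65, 59, 61, 59]
152 [113, 116, 114, 114, 118, 113, 112, 111, 116, 120, 114, 71, 72, 70, 70, 71, 76, 72, 73, 70, 73, 72, 70, 71, 70, 71, 87, 82, 83, 86, 85, 89, 114, 115, 111]
158 [113, 116, 116, 116, 116, 110, 111, 114, 114, 115, 112, 79, 73, 70, 68, 73, 66, 63, 67, 67, 72, 71, 72, 69, 72, 68, 85, 79, 91, 96, 106, 97, 84, 86, 95]
164 [114, 117, 117, 113, 118, 112, 110, 112, 114, 114, 114, 114, 74, 26, 28, 19, 28, 25, 26, 23, 30, 29, 37, 68, 68, 67, 91, 93, 113, 115, 106, 94, 85, 85, 115]
170 [70, 73, 73, 76, 72, 69, 63, 70, 72, 114, 115, 112, 114, 26, 34, 35, 44, 45, 44, 45, 37, 37, 30, 69, 69, 74, 92, 92, 114, 109, 103, 95, 85, 88, 97]
176 [73, 70, 71, 72, 72, 71, 66, 69, 68, 115, 112, 110, 114, 24, 31, 41, 44, 48, 48, 48, 40, 37, 29, 72, 69, 70, 102, 98, 110, 111, 101, 96, 81, 93, 98]
182 [73, 72, 7
[... 324 characters left out ...]
197, 199, 194, 195, 198, 162, 109, 108, 106, 108, 67, 90, 83, 112, 126, 126, 109, 83, 95, 93, 95, 94, 93, 94, 89, 63, 65, 67, 61, 25, 65, 104]
200 [109, 111, 119, 119, 116, 112, 107, 168, 201, 85, 111, 106, 105, 81, 92, 94, 169, 219, 218, 160, 94, 93, 89, 87, 88, 93, 91, 92, 70, 63, 63, 66, 60, 85, 105]
206 [107, 106, 106, 104, 104, 107, 105, 95, 94, 138, 110, 104, 103, 97, 91, 93, 173, 219, 219, 157, 96, 79, 57, 60, 66, 63, 90, 92, 85, 63, 65, 62, 60, 81, 106]
212 [109, 108, 105, 107, 106, 110, 140, 108, 113, 158, 108, 105, 107, 93, 94, 94, 169, 223, 219, 116, 89, 93, 97, 95, 93, 95, 92, 98, 95, 65, 64, 65, 62, 62, 106]
[243. 190.] [271. 190.] [242. 161.] [271. 161.] [257. 195.] [257. 164.]
```

Run:
```python
from rel import *
r=C*ori((0,1,0),(0,0,-1))
plan((.557,.179,.086),r,5,5)
```

```text
[5.0, -0.01, 0.06, 2.98, -0.02, 0.01, 0.01, 5.0, -0.01, 0.06, 2.98, -0.02, 0.01, 0.01, 5.0, -0.01, 0.06, 2.98, -0.02, 0.01, 0.01, 5.0, -0.01, 0.06, 2.98, -0.02, 0.01, 0.01, 5.0, -0.01, 0.06, 2.98, -0.02, 0.01, 0.01]
```

Call:
{"fn": "move_arm", "kwargs": {"series": [5,0,0.1,3.5,0,0,0,5,0,0.1,3.5,0,0,0,5,0,0.1,3.5,0,0,0,5,0,0,3,0,0,0,5,0,0,1.4,0,0,0]}}

```text
time: 20.1
tool_pos: [0.5563, 0.1793, 0.0852]
tcp_rot: [-2.186, -2.255, 0.005]
wrist_force: [-0.0, -0.1, 0.3]
width: 0.583
grip_force: 0.0
```

Call:
{"fn": "move_arm", "kwargs": {"series": [5,0,0,0,0,0,0,2,0,0,0,0,0,0,2,0,0,0,0,0,0,2,0,0,0,0,0,0,2,0,0,0,0,0,0], "grip_force": 40}}

```text
time: 20.72
tool_pos: [0.5586, 0.1811, 0.0879]
tcp_rot: [2.184, 2.256, 0.002]
wrist_force: [-0.1, -0.5, 5.2]
width: 0.264
grip_force: 39.3
```

Run:
```python
from rel import *
s=read_state();print(s['time'],s['tool_pos'],s['wrist_force'],s['torque'],s['width'],s['grip_force'],C.inv().apply(np.array(s['tool_pos'])-O))
```

```text
20.725 [0.55858569 0.18105638 0.08794675] [-0.1475857 -0.4908169  5.2376457] [-0.1489995  -0.09085557 -0.0027492 ] 0.2643061870961733 39.29337276611477 [0.05785632 0.10816962 0.08794675]
```

Call:
{"fn": "move_arm", "kwargs": {"series": [2,0.6,0,-0.15,0,0,0,2,1.2,0,0,0,0,0,2,1.5,0,0,0,0,0,2,1.5,0,0,0,0,0,2,1.2,0,0,0,0,0]}}

```text
time: 21.35
tool_pos: [0.5547, 0.2424, 0.0875]
tcp_rot: [-2.184, -2.257, 0.003]
wrist_force: [0.0, 0.3, -1.4]
width: 0.261
grip_force: 39.2
```

Call:
{"fn": "move_arm", "kwargs": {"series": [2,1,0,0,0,0,0,2,0.8,0,0,0,0,0,2,0,0,0,0,0,0]}}

```text
time: 21.72
tool_pos: [0.5547, 0.2593, 0.0879]
tcp_rot: [-2.184, -2.258, 0.002]
wrist_force: [0.2, -0.5, -1.4]
width: 0.266
grip_force: 39.2
```

Run:
```python
from rel import *
import pickle
s=read_state();p=np.array(s['tool_pos']);print(s['time'],p,s['wrist_force'],s['torque'],s['width'],C.inv().apply(p-O),C.inv().apply(R.from_rotvec(s['tcp_rot']).apply([1,0,0])))
w=read_camera('wrist');W=cal('wrist');pickle.dump((W,w),open('w6.pkl','wb'));g=cv2.cvtColor(w,cv2.COLOR_RGB2GRAY)
t=R.from_rotvec(s['tcp_rot'])
# shank: predicted below grasp point along -tool x; bright profile across
for d in(20,35,50,65,80,88):
    c=p+t.apply([-d/1000,0,-.011]);a,b=proj(W,[c+t.apply([0,-.012,0]),c+t.apply([0,.012,0])]);n=24
    print(d,((a+b)/2).round(0),[int(cv2.getRectSubPix(g,(1,3),tuple((a+(b-a)*j/n).astype(float))).mean()) for j in range(n+1)])
# roller seated prediction
S=cal('scene');b=read_camera('scene');pickle.dump(b,open('s6.pkl','wb'))
u=proj(S,[O+C.apply([.0,.038,.076]),O+C.apply([.055,.038,.150])]);gs=cv2.cvtColor(b,cv2.COLOR_RGB2GRAY)
for a in u:print(a.round(0),gs[int(a[1])-6:int(a[1])+7:3,int(a[0])-6:int(a[0])+7:3].tolist())
```

```text
21.725 [0.55469885 0.2593183  0.08788192] [ 0.19621561 -0.48906556 -1.35462162] [ 0.03539724 -0.0409249   0.02231448] 0.26572651704291606 [0.05631874 0.18651292 0.08788192] [-2.99746407e-03  9.99995253e-01 -7.13892494e-04]
20 [254. 317.] [58, 59, 58, 60, 58, 59, 68, 126, 150, 160, 171, 176, 179, 175, 164, 142, 69, 60, 58, 58, 57, 59, 59, 56, 23]
35 [254. 344.] [86, 86, 85, 53, 54, 71, 80, 134, 164, 177, 189, 192, 187, 179, 162, 137, 76, 70, 70, 73, 73, 72, 73, 73, 74]
50 [254. 370.] [25, 23, 27, 25, 21, 25, 21, 24, 24, 25, 24, 23, 25, 26, 25, 24, 26, 25, 25, 25, 20, 22, 26, 24, 24]
65 [254. 394.] [18, 24, 26, 24, 27, 26, 27, 26, 26, 23, 22, 27, 28, 24, 29, 24, 26, 23, 24, 24, 26, 26, 26, 26, 23]
80 [254. 416.] [21, 24, 29, 20, 29, 25, 26, 24, 27, 23, 22, 27, 28, 24, 30, 23, 26, 23, 27, 28, 24, 22, 23, 23, 22]
88 [254. 428.] [22, 24, 29, 20, 30, 25, 26, 24, 27, 23, 22, 27, 28, 24, 31, 23, 26, 23, 28, 28, 23, 22, 23, 23, 23]
[204. 248.] [[79, 68, 70, 73, 105], [80, 75, 104, 103, 104], [112, 106, 105, 108, 171], [199, 121, 174, 198, 182], [186, 196, 197, 189, 174]]
[185. 202.] [[120, 116, 120, 122, 122], [124, 122, 123, 124, 120], [146, 132, 138, 131, 125], [123, 121, 123, 120, 123], [121, 123, 122, 122, 99]]
```

Run:
```python
from rel import *
import pickle
for f in('w1.pkl','w5.pkl'):
    W,w=pickle.load(open(f,'rb'));g=cv2.cvtColor(w,cv2.COLOR_RGB2GRAY)
    for y in(88,96,104):
        xs=np.arange(80,126,1.);u=proj(W,[O+C.apply([x/1000,y/1000,.056]) for x in xs])
        print(f,y,[int(cv2.getRectSubPix(g,(1,1),tuple(a.astype(float)))[0,0]) for a in u])
s=read_state();r=C*ori((0,1,0),(0,0,-1))
b=plan(O+C.apply([.102,.186,.088]),r,2,2);b=plan(O+C.apply([.102,.132,.080]),r,3,2,b);plan(O+C.apply([.102,.132,.052]),r,2,2,b)
```

```text
w1.pkl 88 [104, 99, 89, 82, 85, 100, 113, 111, 112, 109, 107, 107, 105, 100, 101, 98, 98, 93, 86, 82, 83, 86, 88, 90, 93, 99, 118, 151, 177, 187, 185, 177, 173, 172, 164, 140, 108, 106, 107, 108, 109, 110, 112, 113, 110, 111]
w1.pkl 96 [95, 88, 80, 80, 88, 101, 111, 112, 108, 109, 108, 108, 106, 101, 99, 93, 93, 90, 85, 82, 82, 88, 90, 91, 95, 96, 119, 151, 173, 178, 178, 165, 149, 143, 135, 122, 111, 105, 104, 105, 104, 104, 105, 106, 106, 107]
w1.pkl 104 [85, 83, 79, 77, 87, 102, 111, 111, 111, 112, 110, 105, 102, 100, 97, 95, 94, 89, 85, 82, 83, 85, 86, 89, 96, 118, 144, 159, 169, 171, 168, 158, 142, 128, 116, 113, 112, 116, 118, 115, 114, 112, 110, 104, 105, 105]
w5.pkl 88 [71, 73, 84, 91, 89, 96, 110, 111, 112, 113, 112, 111, 109, 106, 105, 102, 100, 98, 97, 89, 84, 90, 97, 100, 98, 99, 108, 128, 164, 187, 191, 187, 179, 176, 175, 161, 137, 123, 119, 116, 117, 113, 114, 114, 118, 122]
w5.pkl 96 [80, 97, 101, 85, 77, 98, 111, 110, 111, 112, 113, 112, 108, 104, 101, 98, 96, 95, 92, 87, 83, 85, 89, 94, 96, 97, 99, 131, 170, 182, 184, 181, 163, 152, 145, 143, 127, 109, 106, 107, 107, 107, 107, 107, 107, 108]
w5.pkl 104 [75, 86, 92, 81, 81, 100, 113, 112, 112, 111, 112, 110, 108, 105, 101, 97, 96, 95, 91, 87, 80, 87, 87, 91, 94, 121, 144, 159, 169, 175, 179, 172, 157, 140, 129, 123, 113, 112, 111, 110, 114, 116, 115, 115, 114, 113]
[2.0, 0.0, 2.28, -0.0, -0.02, 0.03, 0.07, 2.0, 0.01, 2.28, -0.0, -0.02, 0.03, 0.07]
[2.0, -1.8, 0.0, 0.27, 0.0, 0.0, 0.0, 2.0, -1.8, 0.0, 0.27, 0.0, 0.0, 0.0, 2.0, -1.8, 0.0, 0.27, 0.0, 0.0, 0.0]
[2.0, 0.0, 0.0, 1.4, 0.0, 0.0, 0.0, 2.0, 0.0, 0.0, 1.4, 0.0, 0.0, 0.0]
```

Call:
{"fn": "move_arm", "kwargs": {"series": [2,0,2.2,0,0,0,0.1,2,0,2.3,0,0,0,0.1,2,-1.8,0,0.3,0,0,0,2,-1.8,0,0.3,0,0,0,2,-1.8,0,0.2,0,0,0]}}

```text
time: 22.45
tool_pos: [0.6002, 0.2043, 0.0793]
tcp_rot: [-2.189, -2.252, 0.004]
wrist_force: [-0.4, -0.2, -0.3]
width: 0.261
grip_force: 39.3
```

Call:
{"fn": "move_arm", "kwargs": {"series": [2,0,0,1,0,0,0,2,0,0,1,0,0,0,2,0,0,0.7,0,0,0,2,0,0,0,0,0,0]}}

```text
time: 22.95
tool_pos: [0.6005, 0.2065, 0.0518]
tcp_rot: [-2.188, -2.253, 0.004]
wrist_force: [0.0, 0.1, -0.2]
width: 0.264
grip_force: 39.3
```

Run:
```python
from rel import *
s=read_state();p=np.array(s['tool_pos']);print(s['time'],s['wrist_force'],s['torque'],s['width'],C.inv().apply(p-O),C.inv().apply(R.from_rotvec(s['tcp_rot']).apply([1,0,0])))
```

```text
22.95 [ 0.00945532  0.12267535 -0.18935957] [ 0.02633647 -0.0137638  -0.00410356] 0.2638628000274816 [0.10054964 0.13232307 0.051822  ] [ 4.51036967e-04  9.99999253e-01 -1.13567506e-03]
```

Call:
{"fn": "move_arm", "kwargs": {"series": [2,0,0.05,0.2,0,0,0,2,0,0,0.2,0,0,0,2,0,0,0,0,0,0]}}

```text
time: 23.32
tool_pos: [0.602, 0.2063, 0.0491]
tcp_rot: [2.189, 2.253, -0.001]
wrist_force: [-0.2, 0.5, -0.2]
width: 0.263
grip_force: 39.3
```

Call:
{"fn": "move_arm", "kwargs": {"series": [2,0,0,0.15,0,0,0,2,0,0,0,0,0,0]}}

```text
time: 23.58
tool_pos: [0.602, 0.2063, 0.0479]
tcp_rot: [2.189, 2.253, -0.001]
wrist_force: [-0.8, 0.9, 1.5]
width: 0.267
grip_force: 39.5
```

Call:
{"fn": "move_arm", "kwargs": {"series": [2,0,0,0.15,0,0,0,2,0,0,0,0,0,0]}}

```text
time: 23.82
tool_pos: [0.6021, 0.2063, 0.0473]
tcp_rot: [2.189, 2.253, -0.001]
wrist_force: [-2.9, -0.1, 7.4]
width: 0.262
grip_force: 40.1
```

Call:
{"fn": "move_arm", "kwargs": {"series": [2.6,0,0,-0.1,0,0,0,3,0,0,0,0,0,0,4,0,0,0,0,0,0,4.5,0,0,0,0,0,0,4.5,0,0,0,0,0,0]}}

```text
time: 24.45
tool_pos: [0.6019, 0.2061, 0.0469]
tcp_rot: [2.189, 2.253, -0.002]
wrist_force: [-0.7, 0.1, -0.0]
width: 0.524
grip_force: 0.0
```

Call:
{"fn": "move_arm", "kwargs": {"series": [4.5,0,0,-1.5,0,0,0,4.5,0,0,-3,0,0,0,4.5,0,0,-4,0,0,0,4.5,0,0,-4,0,0,0,4.5,0,0,0,0,0,0]}}

```text
time: 25.08
tool_pos: [0.6054, 0.2073, 0.1785]
tcp_rot: [2.185, 2.249, 0.013]
wrist_force: [-0.2, -0.3, 1.6]
width: 0.529
grip_force: 0.0
```

Run:
```python
from rel import *
import pickle
s=read_state();p=np.array(s['tool_pos']);print(s['time'],s['wrist_force'],s['width'],C.inv().apply(p-O))
w=read_camera('wrist');W=cal('wrist');pickle.dump((W,w),open('w7.pkl','wb'));g=cv2.cvtColor(w,cv2.COLOR_RGB2GRAY)
cr=lambda x,y,z:O+C.apply(np.array([x,y,z])/1000)
for y in(60,75,88,104,118,125,131,140):
    u=proj(W,[cr(x,y,53) for x in range(82,123)]);print(y,u[20].round(0),[int(cv2.getRectSubPix(g,(1,1),tuple(a.astype(float)))[0,0]) for a in u])
u=proj(W,[cr(102,y,53) for y in range(30,155,3)]);print('along',[int(cv2.getRectSubPix(g,(1,1),tuple(a.astype(float)))[0,0]) for a in u])
b=read_camera('scene');S=cal('scene');gs=cv2.cvtColor(b,cv2.COLOR_RGB2GRAY);m=(gs<45).astype(np.uint8)
print('pred knob scene',proj(S,[cr(102,131,53),cr(0,38,76)]).round(1))
n,l,st,ce=cv2.connectedComponentsWithStats(m)
for i in range(1,n):
    if 15<st[i,4]<1500 and 100<ce[i][0]<280 and 180<ce[i][1]<300:print(st[i],ce[i].round(1))
```

```text
25.075 [-0.23046413 -0.25775752  1.60121049] 0.5285895284457174 [0.10547887 0.13302432 0.17853857]
60 [250. 262.] [86, 86, 91, 89, 88, 84, 80, 65, 58, 59, 59, 63, 78, 100, 107, 113, 118, 120, 122, 121, 117, 101, 69, 59, 57, 57, 57, 68, 91, 99, 99, 97, 99, 102, 106, 110, 107, 108, 108, 108, 108]
75 [250. 247.] [87, 87, 87, 88, 90, 95, 96, 93, 87, 68, 60, 72, 103, 120, 129, 132, 134, 133, 130, 122, 115, 89, 63, 61, 61, 62, 87, 100, 100, 99, 95, 97, 108, 113, 113, 113, 112, 113, 113, 113, 112]
88 [250. 233.] [90, 108, 117, 118, 114, 117, 117, 111, 111, 108, 106, 101, 108, 121, 129, 133, 134, 132, 128, 124, 113, 101, 101, 135, 176, 182, 184, 176, 169, 167, 165, 149, 118, 111, 111, 109, 112, 110, 108, 106, 104]
104 [250. 215.] [84, 113, 117, 115, 114, 111, 112, 108, 106, 107, 101, 102, 111, 121, 127, 132, 132, 131, 128, 123, 112, 106, 135, 155, 164, 168, 169, 157, 141, 123, 115, 100, 101, 107, 108, 107, 103, 100, 99, 103, 101]
118 [250. 199.] [68, 72, 80, 79, 62, 25, 20, 27, 21, 23, 26, 24, 28, 26, 27, 24, 24, 24, 24, 24, 28, 38, 36, 31, 34, 26, 38, 64, 88, 90, 89, 100, 105, 107, 105, 105
[... 182 characters left out ...]
 104, 103, 104, 110, 105, 109, 107]
131 [250. 184.] [51, 53, 52, 41, 27, 18, 22, 24, 23, 24, 24, 24, 28, 25, 27, 26, 28, 29, 28, 39, 39, 36, 37, 36, 34, 34, 31, 35, 49, 59, 96, 108, 110, 104, 105, 111, 106, 107, 113, 110, 103]
140 [250. 173.] [72, 68, 72, 65, 45, 25, 23, 20, 20, 28, 26, 22, 20, 20, 24, 21, 23, 19, 24, 24, 25, 32, 33, 36, 29, 32, 32, 55, 73, 98, 111, 114, 107, 109, 111, 113, 110, 109, 108, 106, 102]
along [58, 59, 57, 62, 112, 116, 114, 113, 115, 115, 117, 114, 113, 114, 114, 115, 113, 113, 116, 114, 115, 115, 115, 115, 113, 113, 109, 109, 77, 29, 35, 31, 37, 35, 36, 37, 42, 12, 23, 72, 72, 85]
pred knob scene [[131.9 253.1]
 [204.4 248.3]]
[125 246  17  15 174] [132.6 252.9]
```

Run:
```python
from rel import *
import pickle
s=read_state();p=np.array(s['tool_pos']);print(s['time'],s['wrist_force'],C.inv().apply(p-O))
w=read_camera('wrist');W=cal('wrist');g=cv2.cvtColor(w,cv2.COLOR_RGB2GRAY);pickle.dump((W,w),open('w8.pkl','wb'))
b=read_camera('scene');S=cal('scene');gs=cv2.cvtColor(b,cv2.COLOR_RGB2GRAY)
s4=cv2.cvtColor(pickle.load(open('s4.pkl','rb')),cv2.COLOR_RGB2GRAY)
cr=lambda x,y,z:O+C.apply(np.array([x,y,z])/1000)
pts=[cr(x,38,z) for x,z in((0,76),(0,84),(-8,78))]
print('roller px wrist',proj(W,pts).round(0).tolist(),'scene',proj(S,pts).round(0).tolist())
for nm,im in(('now',gs),('before',s4)):
    print(nm);print(im[234:260:3,190:224:3])
u=proj(W,pts)[0].astype(int);print(g[max(u[1]-24,0):u[1]+25:6,max(u[0]-40,0):u[0]+61:5])
for y in(60,75,88,104):
    q=proj(W,[cr(x,y,53) for x in range(82,123)]);print(y,[int(cv2.getRectSubPix(g,(1,1),tuple(a.astype(float)))[0,0]) for a in q])
```

```text
25.175 [-0.30396474 -0.17143256 -1.09206926] [0.10252168 0.13220264 0.17362238]
roller px wrist [[128.0, 303.0], [125.0, 309.0], [118.0, 304.0]] scene [[204.0, 248.0], [204.0, 245.0], [207.0, 249.0]]
now
[[157 138  96 136 131  95  70  62  68  79  87  87]
 [238 239 230  86  72  70  72  68  69 106 107  83]
 [146 230 238 240 118  69  69  94 103 105 108 107]
 [124 148 200 237 236 198 105 107 105 111 150 199]
 [ 99  96 143 182 109  54  54 112 171 195 198 194]
 [100 136 149 149 137  68  40 188 197 193 180 168]
 [113 109 194 194 148  63  99 175 174 165 152 138]
 [110 112 108 186 192 114 152 159 111 134 122 113]
 [111 112 112 112 166 153 146 133 112 107 100  95]]
before
[[ 99  98  97 126 122  93  62  55  64  70  79  78]
 [100  96 100  76  63  65  64  65  61  98 101  83]
 [ 98  98  98  64  64  63  60  90 100 100  98 103]
 [ 95  95 101  65  63  86  98 100 101 102 149 198]
 [ 95  97 100  69  99  98 101 103 172 198 199 192]
 [ 97 137 152 103 101 102 128 192 198 192 179 166]
 [112 109 123 162 175 193 196 177 173 164 154 138]
 [113 112 112 166 190 186 173 162 112 133 119 110]
 [112 111 113 107 164
[... 918 characters left out ...]
20, 118, 115, 91, 66, 59, 57, 59, 59, 85, 100, 98, 90, 97, 104, 108, 108, 106, 104, 106, 109, 110]
75 [88, 87, 89, 89, 88, 87, 96, 96, 91, 75, 62, 60, 70, 103, 122, 129, 135, 136, 132, 129, 126, 114, 87, 65, 60, 58, 80, 101, 101, 100, 99, 90, 101, 113, 114, 115, 114, 113, 113, 113, 112]
88 [90, 94, 110, 118, 117, 119, 118, 114, 112, 112, 108, 106, 106, 110, 122, 131, 133, 132, 133, 128, 124, 114, 101, 101, 130, 171, 182, 184, 174, 166, 167, 164, 147, 116, 108, 110, 110, 110, 107, 108, 105]
104 [66, 89, 114, 115, 115, 114, 113, 112, 106, 107, 102, 99, 100, 114, 122, 130, 132, 131, 132, 129, 121, 113, 109, 138, 155, 163, 168, 166, 154, 139, 122, 114, 103, 104, 110, 108, 104, 103, 99, 100, 101]
```

Call:
{"fn": "move_arm", "kwargs": {"series": [4.5,0,0,-4,0,0,0,4.5,0,0,-4,0,0,0,4.5,0,0,-3,0,0,0,4.5,0,0,0,0,0,0,4.5,0,0,0,0,0,0]}}

```text
time: 25.9
tool_pos: [0.6011, 0.206, 0.2798]
tcp_rot: [-2.188, -2.252, 0.006]
wrist_force: [0.2, 0.4, 0.1]
width: 0.528
grip_force: 0.0
```

Call:
{"fn": "move_arm", "kwargs": {"series": [4.5,0,0,0,0,0,0,4.5,0,0,0,0,0,0,4.5,0,0,0,0,0,0]}}

```text
time: 26.28
tool_pos: [0.6017, 0.2062, 0.2812]
tcp_rot: [-2.189, -2.253, 0.003]
wrist_force: [0.2, -0.4, -0.9]
width: 0.526
grip_force: 0.0
```

Run:
```python
from rel import *
s=read_state();print(s['time'],s['wrist_force'],s['tool_pos'])
cr=lambda x,y,z:O+C.apply(np.array([x,y,z])/1000)
b=read_camera('scene');gs=cv2.cvtColor(b,cv2.COLOR_RGB2GRAY);print(gs[234:260:3,190:224:3])
w=read_camera('wrist');W=cal('wrist');g=cv2.cvtColor(w,cv2.COLOR_RGB2GRAY)
for y,z,x0,x1 in((60,53,82,123),(75,53,82,123),(96,53,82,123),(96,56,82,123),(38,76,-15,70),(5,52,-20,22),(-15,52,-20,22)):
    q=proj(W,[cr(x,y,z) for x in range(x0,x1,1 if x1-x0<60 else 3)]);print(y,z,q[0].round(0),[int(cv2.getRectSubPix(g,(1,1),tuple(a.astype(float)))[0,0]) for a in q])
```

```text
26.275 [ 0.19697843 -0.35403771 -0.89462871] [0.60174079 0.20624664 0.28122918]
[[159 136 100 126 122  91  70  61  68  80  82  82]
 [237 239 231  79  66  72  70  68  66 102 104  88]
 [145 230 238 240 116  70  68  95 102 105 103 107]
 [128 145 199 238 236 197 104 107 107 110 152 195]
 [ 96  96 144 180 106  53  50 111 166 196 201 195]
 [ 98 138 154 149 134  65  39 190 197 192 180 168]
 [113 110 196 194 149  61  96 172 173 165 151 140]
 [113 110 113 184 192 115 149 163 114 135 120 109]
 [110 114 111 112 166 151 147 132 112 108  98  97]]
60 53 [236. 213.] [88, 91, 90, 90, 91, 92, 92, 92, 88, 76, 66, 62, 63, 65, 80, 100, 110, 117, 123, 126, 126, 125, 121, 105, 80, 65, 62, 61, 62, 61, 77, 97, 103, 105, 115, 126, 121, 116, 111, 110, 110]
75 53 [236. 201.] [91, 91, 91, 90, 90, 90, 90, 98, 104, 96, 80, 66, 63, 67, 98, 117, 130, 136, 139, 140, 136, 130, 124, 97, 51, 33, 45, 64, 87, 103, 103, 105, 102, 102, 107, 109, 108, 113, 115, 117, 116]
96 53 [235. 184.] [68, 72, 83, 105, 120, 117, 118, 119, 116, 114, 113, 108, 105, 107, 113, 124, 133, 138, 138, 136, 134, 129, 120, 109, 107, 126, 156, 176,
[... 168 characters left out ...]
38, 138, 137, 136, 130, 121, 108, 105, 126, 158, 177, 180, 173, 159, 148, 147, 135, 115, 107, 111, 110, 109, 112, 110]
38 76 [149. 240.] [100, 101, 71, 36, 35, 39, 40, 113, 248, 247, 248, 248, 249, 249, 247, 197, 197, 198, 172, 121, 144, 186, 188, 189, 190, 191, 191, 151, 146]
5 52 [153. 255.] [102, 92, 76, 66, 81, 113, 143, 158, 167, 174, 179, 185, 192, 196, 201, 207, 212, 215, 214, 210, 184, 137, 82, 45, 38, 34, 34, 35, 38, 35, 31, 33, 31, 31, 47, 86, 108, 114, 114, 115, 113, 113]
-15 52 [155. 269.] [112, 119, 123, 122, 123, 128, 141, 156, 167, 164, 130, 82, 50, 40, 39, 41, 41, 42, 42, 41, 40, 39, 39, 38, 39, 47, 70, 93, 108, 111, 111, 110, 111, 111, 111, 115, 114, 113, 113, 112, 113, 109]
```

The scene is the same in both frames taken after the pin was laid down. The arm's roller is on the spindle, and the shank is centred in the notch and parallel to it. I'm handing the job in.

```bash
python3 -c "
from workcell import *
print(finish_job())"
```

```text
the job is handed in; nothing more can be done
None
```

I've handed the job in, but the verdict wasn't returned. The last camera checks showed the spindle seated and released in the V-blocks, the hold-down roller resting on it and the pin lying in the parking notch; I steered clear of the pot and brush, but didn't re-measure them.

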